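# Pack a board in the sanding frame and hold it against the fence

### The job

A workpiece board lies loose in the wooden sanding frame. Take the thinner of the two handled wooden spacers and slide it, handle up, down into the one gap beside the board that is already wide enough for it (do not shove the board across to make room), until it stands upright on the frame's base alongside the board. Leave it standing there, then push the board forward flush against the frame's far fence and finish while still holding it pressed there with a steady push of a few newtons, leaving everything else on the bench where it is.

Things in the scene. Friction and masses are not known exactly. Their poses are not given: they have to be found in the camera images.
- frame: Fixed sanding frame. Origin: centre of the underside of its base, on the bench. Base 200 (x) x 240 (y) x 12 mm. On it two wooden side cheeks, bars along x from -65 to +75 mm, 22 mm thick, inner faces at y = +69 and -69 mm, tops 40 mm above the bench, and a fence across the +x end (away from the robot). The -x end is open. Turned up to 0.3 rad from the bench's axes.
- fence_face (a point): Point on the middle of the fence's flat inner face, 75 mm along +x from the frame's origin and 26 mm above the bench. The fence is rigid, its face square to the frame's x, 240 mm wide; its top is 42 mm above the bench.
- board_center (a point): Centre of the workpiece, a loose wooden board 90 (x) x 110 (y) x 28 mm, 0.2 kg, flat on the frame's base (centre 26, top 40 mm above the bench), its x nearly along the frame's. It starts 15 to 40 mm short of the fence and off to one side: 21 to 26 mm of gap to one cheek, 2 to 7 mm to the other. It slides when pushed. Flush on the fence, its centre is 45 mm from fence_face.
- spacer_center (a point): Centre of the thinner spacer, dark wood, 50 g, standing on the bench: foot block 80 (x) x 18 (y) x 30 mm high, above it a central handle tab 36 (x) x 18 (y) mm up to 75 mm. This point is 37.5 mm above the underside of the foot. In the gap its top stands 47 mm above board and cheeks and can be gripped across its 18 mm.
- thick_spacer_center (a point): Centre, half-way up, of the other spacer: the same shape and height but 34 mm thick; it fits in no gap. Not to be disturbed.
- glue_mid (a point): Centre, half-way up, of a standing white jar with an orange cap, 60 mm across and 75 mm tall. Not to be disturbed.
- sanding_block: Cork sanding block 55 (x) x 100 (y) x 32 mm high, beyond the fence; origin at the centre of its underside. Not to be disturbed.
- pencil: Flat carpenter's pencil, 12 (x) x 160 (y) x 8 mm, lying beyond the fence; origin under its middle. Not to be disturbed.
- square: Try square: wooden stock 100 (x) x 18 x 16 mm high, steel blade that reaches 155 mm along its +y; origin under the middle of the stock. Not to be disturbed.
- tape: Closed tape measure, 65 (x) x 36 (y) x 55 mm high; origin at the centre of its underside. Not to be disturbed.
- offcut: Wood offcut 35 (x) x 120 (y) x 22 mm high, between robot and frame; origin at the centre of its underside. Not to be disturbed.
Mind the look-alikes: they are no part of the job. What is shaped like the part that bears spacer_center but orange is not meant.

How it is judged:
On the way:
1. the thinner spacer stands upright on the frame's base in the wide gap between board and cheek, the board not shoved to make room (less than 10 mm from where it lay) (z of spacer_center in the frame of frame between 0.0465 and 0.0525 m and x of spacer_center in the frame of frame between -0.025 and 0.045 m and (y of spacer_center in the frame of frame between 0.045 and 0.065 m or y of spacer_center in the frame of frame between -0.065 and -0.045 m) and angle between spacer_center's own z axis and vertical below 0.08 rad and angle between the x axis of spacer_center and the x axis of frame, either way round below 0.17 rad and distance of board_center from where it was at the start of the episode below 0.01 m), for 0.2 s.
At the end, for the whole second after the job is handed in: Thin spacer let go, upright (0.08 rad), on the base (3 mm) in the gap (0.17 rad, centre -25 to +45 mm along the frame); board flat, flush on the fence (2.5 mm, 0.025 rad), at rest; robot still pressing for the last second: over 2 N of robot on board and of board on fence (z of spacer_center in the frame of frame between 0.0465 and 0.0525 m and x of spacer_center in the frame of frame between -0.025 and 0.045 m and (y of spacer_center in the frame of frame between 0.045 and 0.065 m or y of spacer_center in the frame of frame between -0.065 and -0.045 m) and angle between spacer_center's own z axis and vertical below 0.08 rad and angle between the x axis of spacer_center and the x axis of frame, either way round below 0.17 rad and contact force between spacer and the arm below 0.1 N and contact force between spacer and the fingers below 0.1 N and x of board_center in the frame of fence_face between -0.0475 and -0.043 m and z of board_center in the frame of frame between 0.023 and 0.029 m and angle between the x axis of board_center and the x axis of frame, either way round below 0.025 rad and linear speed of board below 0.01 m/s and linear speed of spacer below 0.02 m/s and contact force between board and fence above 2 N and (contact force between board and the fingers above 2 N or contact force between board and the arm above 2 N)); the arm keeps its last pose, push and grip.
It fails at once if a bystander is moved more than 30 mm (distance of any of thick_spacer_center, glue_mid, sanding_block, pencil, square, tape, offcut from where it was at the start of the episode above 0.03 m).
It fails at once if the board is tipped up or lifted out of the frame (angle between board_center's own z axis and vertical above 0.25 rad or height (world z) of board_center above 0.05 m).
It also fails if it takes over 51 s, if anything falls off the work surface, if the arm or the gripper's body presses on something with over 40 N, if the wrist force passes 120 N, or if a joint passes its speed limit or range.

### The arm

A 6-joint arm with a two-finger parallel gripper is mounted at the origin on the work surface. World frame = base frame: x ahead of the robot, y to its left, z up, the work surface at z = 0. Lengths are in m, angles in rad, forces in N, time in s.
With the tool pointing down it reaches from about 0.375 to 0.9 m from the base axis. Payload 3.1 kg.
Tool frame: the origin (TCP) lies at the very end of the fingers, on their centre line; the grasp point (between the pads) lies 19 mm behind it; x points along the fingers, y is the direction in which the jaws open and shut, and the axes are right-handed (so a half turn about x gives the same grasp; the last joint's range is limited). The gripper opens to 85 mm and grips with 20 to 120 N. Pads are 22 mm wide; open, the fingers measure 114 mm over their backs; the gripper's body (76 mm by 85 mm) begins 54 mm behind the grasp point. The pads swing forward as they close: fully open they stand 13 mm farther back than shut.
Start: joints at [-1.415, 0.527, 1.433, -0, 1.181, -0.178], TCP at [0.205, -0.59, 0.198] pointing down, gripper open.
Joint ranges: [-3.08, 3.08], [-0.75, 2.2], [0.22, 2.44], [-1.43, 4.57], [0, 2.65], [-2.85, 2.85]. Speed limits (rad/s): [2.79, 2.79, 3.14, 3.14, 3.14, 3.14].

### API

Orientations are given as a unit quaternion [x, y, z, w].
In Python, from station import manip gives the robot as it stands.
- The arm moves only by the shell command python3 -m jog 'ROWS' [FORCE]. ROWS is a JSON object of lists of equal length, an entry for each row: "linear": the shift along the tool's x, y, z in cm, a list of three; "twist": the turn about the tool's x in rad; "claw": the opening, from -1 (shut) to 1 (fully open). A call has 1 to 20 rows; each row is the pose to reach, as a shift and turn from the pose commanded when the call began, along the tool's axes at that moment; what a row does not reach only later rows make up. A row lasts 1/12 s, in which the tool goes at most 41.7 mm and 7.16 degrees, less where a joint would pass 70% of its speed; a pose out of reach is approached as far as the arm can. A call with a gripper value outside its range is refused whole. The fingers move at their own pace and stop on an object; FORCE is the grip in N (left out, the last holds). Time passes only in rows, so rows that repeat a pose let the fingers close. It gives the time, the measured TCP pose, the force and the opening at its end, in the units of the state.
- manip.sense(): the state, without advancing time (a new reading comes with each control period).
- manip.snapshot(name): name is "scene" or "side" or "wrist"; returns a dict with "pixels" (480x640x3 uint8, red, green, blue), "camera_matrix" (3x3 intrinsics, pixels), "R" (3x3) and "t" (3): a world point X has camera coordinates R X + t. Camera axes: x right, y down, z forward; pixel columns grow to the right and rows downward; lengths in m; the calibration is good to about 2 mm. The wrist camera is an equidistant fisheye: a pixel r from the principal point sees the ray r / f radians off the axis. A picture is of the moment at which its call begins. There is no depth.
- manip.sign_off(): hands the job in, once; it reports no verdict.
The state is a dict: "t": time; "q": joint angles; "qd": joint speeds; "tau": joint torques, N m; "tcp_pos": TCP position; "tool_rot": TCP orientation; "force": force on the tool from outside, world axes, zero at the start; "ft_torque": the same for the moment, N m; "finger_gap": opening from 0.0 (shut) to 1.0 (fully open).
Only numpy, scipy, OpenCV 4.12 (cv2) and the standard library are available. Lean on these libraries where they do the work, as an engineer would, in place of code of your own. Each camera call takes 0.05 s, during which the arm holds its last target.

## Working session

There is one attempt and no reset: what is moved stays moved. The work goes in short steps, Python scripts to look and compute and a shell command to move; the robot and the scene stay as the last step left them, time stands still between calls to the robot, and variables do not carry over. Pictures are saved under pics/ and viewed, and the job is handed in when it is done.

```bash
ls; mkdir -p pics
python3 - <<'E'
from station import manip
import cv2,numpy as np
print(manip.sense())
for n in ["scene","side","wrist"]:
    s=manip.snapshot(n)
    cv2.imwrite(f"pics/{n}0.png",s["pixels"][:,:,::-1])
    np.savez(f"{n}0.npz",**s)
    print(n,s["camera_matrix"],s["R"],s["t"])
E
```

```text
pics
{'t': 0.0, 'q': array([-1.41449384e+00,  5.28483623e-01,  1.43393492e+00, -2.41467798e-05,
        1.18141086e+00, -1.78497870e-01]), 'qd': array([-0.00101976, -0.00067081,  0.00091501,  0.00038732,  0.00172194,
       -0.00221233]), 'tau': array([ 7.41198710e-04, -4.42344618e+01, -1.78023344e+01, -1.40639099e-04,
        8.42684589e-03,  5.10144119e-06]), 'tcp_pos': array([ 0.20525627, -0.58947366,  0.19671262]), 'tool_rot': array([ 0.69722224,  0.11861171, -0.69722047,  0.11703001]), 'force': array([ 1.37248449, -0.63935422, -0.41515579]), 'ft_torque': array([-0.02957961,  0.00413602,  0.00622227]), 'finger_gap': 0.9957078071415187}
scene [[466.36464489   0.         315.3690467 ]
 [  0.         466.36464489 229.35045633]
 [  0.           0.           1.        ]] [[ 0.54247757  0.84005003 -0.00583377]
 [ 0.69549542 -0.45300207 -0.5577412 ]
 [-0.47117322  0.29850473 -0.82999441]] [-0.32207718 -0.36083515  1.34640803]
side [[455.41986143   0.         316.62828938]
 [  0.         455.41986143 234.97490276]
 [  0.           0.           1.        ]] [[-0.99593791 -0.08996167 -0.00381757]
 [-0.06373906  0.73431387 -0.67581097]
 [ 0.06360037 -0.67282244 -0.7370651 ]] [0.55421756 0.08157469 0.98087612]
wrist [[371.64829954   0.         317.51216992]
 [  0.         371.64829954 237.6037028 ]
 [  0.           0.           1.        ]] [[ 0.32891921 -0.94435236 -0.00328367]
 [-0.89714839 -0.31355987  0.31113498]
 [-0.29485068 -0.09939233 -0.95036006]] [-0.6228008  -0.04242629  0.38003349]
```

View pics/scene0.png

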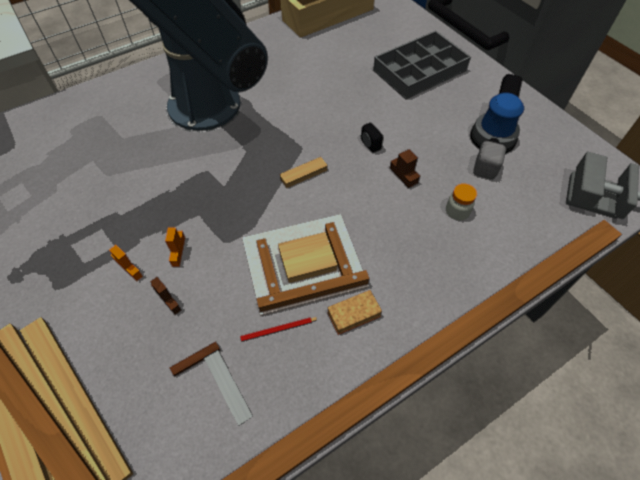

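View pics/side0.png

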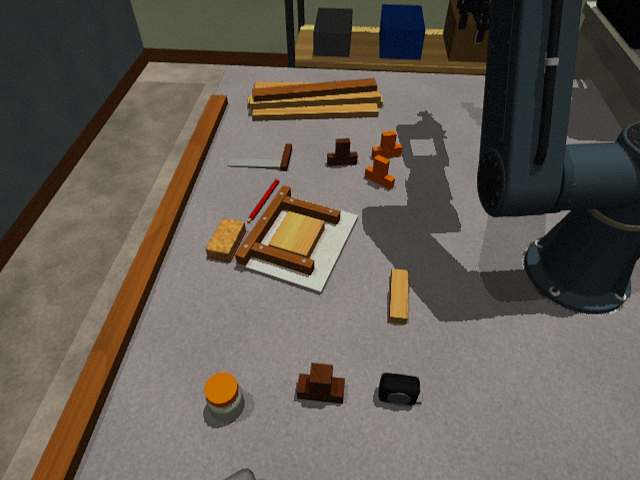

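View pics/wrist0.png

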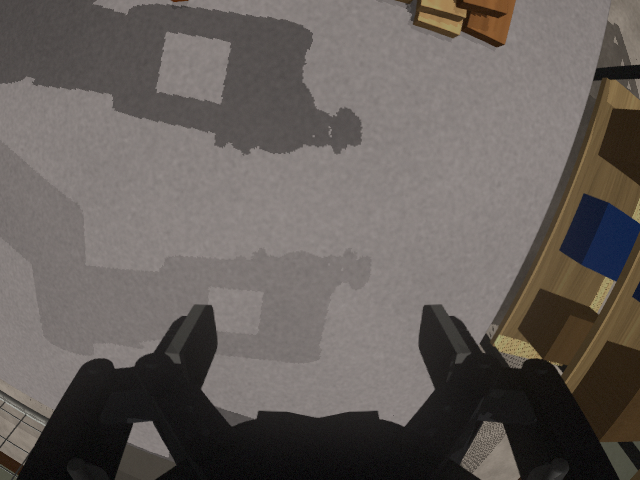

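The scene view shows the frame at about (305,262), with the board inside it. The thin dark spacer is near (165,295), the thick one near (405,168), and the orange look-alikes at (125,262) and (175,245). In the side view the thin spacer is at (342,153) and the frame at (295,240). I'll enlarge both regions.

Run:
```python
import cv2
a=cv2.imread("pics/scene0.png");b=cv2.imread("pics/side0.png")
def crop(i,x0,y0,w,h,k,n): cv2.imwrite(n,cv2.resize(i[y0:y0+h,x0:x0+w],None,fx=k,fy=k,interpolation=cv2.INTER_CUBIC))
crop(a,235,205,140,110,5,"pics/c1.png")
crop(b,200,170,170,130,4.5,"pics/c2.png")
crop(a,100,215,100,100,5,"pics/c3.png")
crop(b,310,120,100,80,6,"pics/c4.png")
```

```text
(no output)
```

View pics/c1.png

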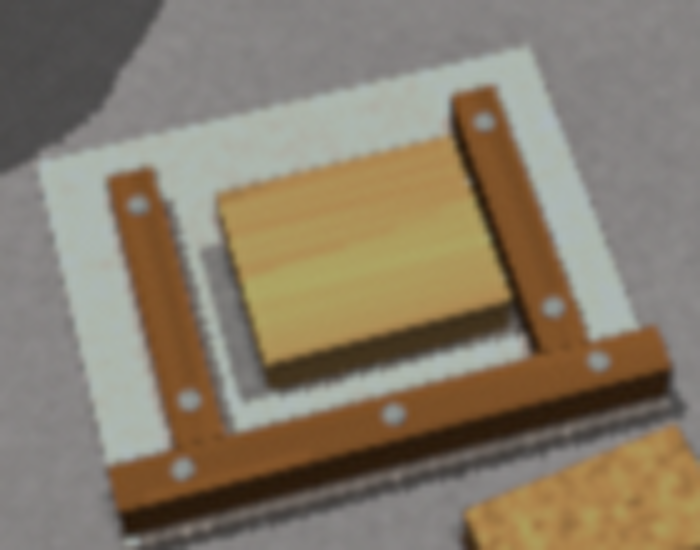

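View pics/c2.png

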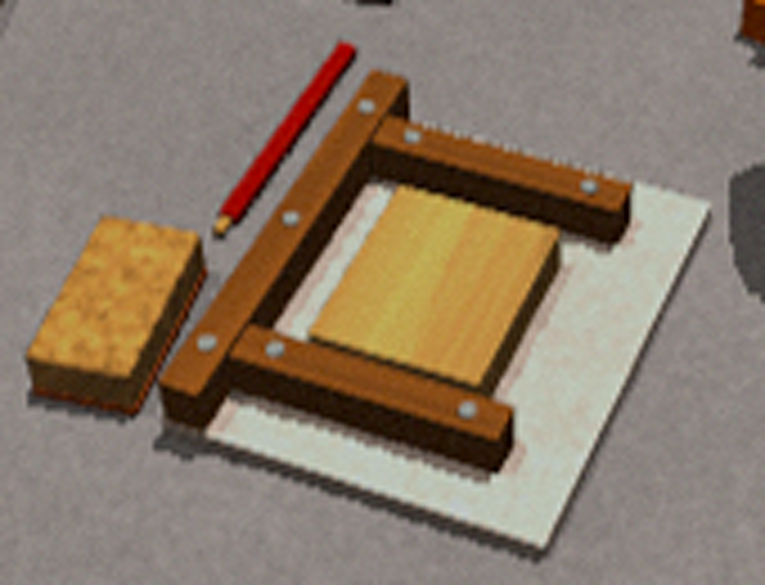

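View pics/c3.png

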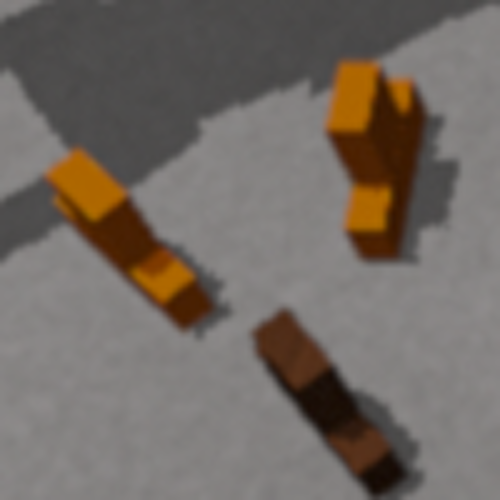

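View pics/c4.png

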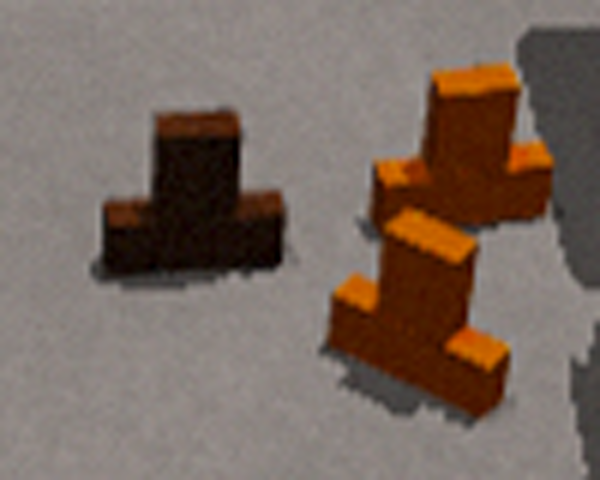

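```bash
cat > h.py <<'E'
import numpy as np,cv2
def ray(s,u,v,fish=False):
    K=s["camera_matrix"];x=(u-K[0,2])/K[0,0];y=(v-K[1,2])/K[1,1]
    if fish:
        r=np.hypot(x,y);d=np.array([x/r*np.sin(r),y/r*np.sin(r),np.cos(r)]) if r>1e-9 else np.array([0,0,1.])
    else: d=np.array([x,y,1.])
    R=s["R"];return -R.T@s["t"],R.T@d
def onz(s,u,v,z,fish=False):
    c,d=ray(s,u,v,fish);return c+d*(z-c[2])/d[2]
def tri(L):
    A=0;b=0
    for c,d in L:
        d=d/np.linalg.norm(d);P=np.eye(3)-np.outer(d,d);A=A+P;b=b+P@c
    return np.linalg.solve(A,b)
def proj(s,X,fish=False):
    K=s["camera_matrix"];p=s["R"]@np.asarray(X)+s["t"]
    if fish:
        r=np.hypot(p[0],p[1]);th=np.arctan2(r,p[2]);q=p[:2]/r*th
    else: q=p[:2]/p[2]
    return K[:2,:2]@q+K[:2,2]
E
cat > m1.py <<'E'
from h import *
np.set_printoptions(precision=4,suppress=True)
S=dict(np.load("scene0.npz"));D=dict(np.load("side0.npz"))
def cv(p,k,x0,y0): return ((p[0]+.5)/k-.5+x0,(p[1]+.5)/k-.5+y0)
def show(n,s,pts,k,x0,y0,z):
    P=np.array([onz(s,*cv(p,k,x0,y0),z) for p in pts])
    print(n,"centre",P.mean(0));print(P[:,:2].tolist() if 0 else P[:,:2])
    for i in range(len(P)):
        d=P[(i+1)%len(P)]-P[i];print("  edge %.1f mm ang %.3f"%(np.linalg.norm(d)*1e3,np.arctan2(d[1],d[0])))
show("spacer scene",S,[(252,333),(285,308),(328,355),(292,388)],5,100,215,.075)
show("spacer side",D,[(157,115),(240,112),(240,133),(155,136)],6,310,120,.075)
show("board scene",S,[(217,192),(453,138),(510,300),(266,364)],5,235,205,.040)
show("board side",D,[(398,186),(560,231),(492,386),(308,336)],4.5,200,170,.040)
show("base scene",S,[(40,160),(530,45),(640,332),(108,470)],5,235,205,.012)
show("fence scene",S,[(108,466),(658,328),(670,365),(122,512)],5,235,205,.042)
show("cheekL scene",S,[(108,180),(155,168),(217,438),(172,452)],5,235,205,.040)
show("cheekR scene",S,[(452,95),(495,86),(585,350),(537,357)],5,235,205,.040)
show("cheekfar side",D,[(375,142),(408,120),(632,182),(622,210)],4.5,200,170,.040)
show("cheeknear side",D,[(232,354),(253,328),(512,402),(500,436)],4.5,200,170,.040)
show("fence side",D,[(375,70),(408,82),(203,397),(160,385)],4.5,200,170,.042)
E
python3 m1.py
```

```text
spacer scene centre [ 0.5208 -0.3313  0.075 ]
[[ 0.5072 -0.3417]
 [ 0.5037 -0.3261]
 [ 0.5333 -0.3198]
 [ 0.5392 -0.3376]]
  edge 16.0 mm ang 1.790
  edge 30.2 mm ang 0.212
  edge 18.8 mm ang -1.250
  edge 32.3 mm ang -3.013
spacer side centre [ 0.5185 -0.3318  0.075 ]
[[ 0.5366 -0.3368]
 [ 0.5008 -0.3421]
 [ 0.5002 -0.3268]
 [ 0.5365 -0.3216]]
  edge 36.2 mm ang -2.996
  edge 15.3 mm ang 1.612
  edge 36.7 mm ang 0.144
  edge 15.3 mm ang -1.565
board scene centre [ 0.6078 -0.0307  0.04  ]
[[ 0.5491 -0.0695]
 [ 0.5823  0.034 ]
 [ 0.6653  0.0084]
 [ 0.6347 -0.0955]]
  edge 108.7 mm ang 1.261
  edge 86.9 mm ang -0.299
  edge 108.3 mm ang -1.857
  edge 89.4 mm ang 2.846
board side centre [ 0.6019 -0.0302  0.04  ]
[[ 0.6314 -0.0953]
 [ 0.5457 -0.0703]
 [ 0.5696  0.0341]
 [ 0.661   0.0105]]
  edge 89.3 mm ang 2.857
  edge 107.0 mm ang 1.346
  edge 94.4 mm ang -0.252
  edge 109.9 mm ang -1.843
base scene centre [ 0.5852 -0.033   0.012 ]
[[ 0.473  -0.122 ]
 [ 0.5426  0.1047]
 [ 0.6971  0.0569]
 [ 0.628  -0.1715]]
  edge 237.2 mm ang 1.273
  edge 161.7 mm ang -0.300
  edge 238.6 mm ang -1.865
[... 663 characters left out ...]
-1.985
  edge 139.2 mm ang 2.818
cheekfar side centre [ 0.5769 -0.1172  0.04  ]
[[ 0.6479 -0.127 ]
 [ 0.6328 -0.1454]
 [ 0.5115 -0.1086]
 [ 0.5155 -0.0879]]
  edge 23.8 mm ang -2.258
  edge 126.7 mm ang 2.847
  edge 21.1 mm ang 1.383
  edge 138.0 mm ang -0.288
cheeknear side centre [0.6265 0.0348 0.04  ]
[[0.6953 0.025 ]
 [0.6883 0.0077]
 [0.5593 0.0429]
 [0.5629 0.0636]]
  edge 18.6 mm ang -1.957
  edge 133.7 mm ang 2.875
  edge 21.0 mm ang 1.399
  edge 138.0 mm ang -0.284
fence side centre [ 0.68  -0.063  0.042]
[[ 0.6554 -0.1814]
 [ 0.6363 -0.1732]
 [ 0.7033  0.0541]
 [ 0.7249  0.0487]]
  edge 20.8 mm ang 2.738
  edge 237.0 mm ang 1.284
  edge 22.3 mm ang -0.248
  edge 240.3 mm ang -1.864
```

```bash
cat > mv.py <<'E'
import sys
from h import *
from scipy.spatial.transform import Rotation as Ro
from station import manip
np.set_printoptions(precision=4,suppress=True)
def rel(target,yaw=None):
    "shift in tool axes (cm) to target; yaw = wanted world direction of jaw axis y (mod pi)"
    s=manip.sense();R=Ro.from_quat(s["tool_rot"]).as_matrix()
    d=R.T@(np.asarray(target)-s["tcp_pos"])*100
    ya=np.arctan2(R[1,1],R[0,1]);
    print("t %.2f tcp"%s["t"],s["tcp_pos"],"jawyaw %.4f"%ya,"gap %.3f"%s["finger_gap"],"F",s["force"],"axes\n",R)
    print("shift cm",d)
    if yaw is not None:
        w=(-(yaw-ya)+np.pi/2)%np.pi-np.pi/2; print("twist",w,"other",w-np.pi*np.sign(w),"q6",s["q"][5])
    return d
E
python3 - <<'E'
from mv import *
rel([0.5195,-0.3315,0.16],np.pi/2+0.15)
S=dict(np.load("scene0.npz"))
for n,p in dict(o1=(125,262),o2=(175,245)).items(): print(n,onz(S,*p,.04))
# orange foot corners
E
```

```text
t 0.15 tcp [ 0.2053 -0.5897  0.1969] jawyaw -1.2360 gap 1.000 F [0.2991 0.096  0.0775] axes
 [[-0.0003  0.3286 -0.9445]
 [ 0.0017 -0.9445 -0.3286]
 [-1.     -0.0017 -0.0003]]
shift cm [  3.7276 -14.0521 -38.159 ]
twist 0.18482463893956114 other -2.956768014650232 q6 -0.17849865744473284
o1 [ 0.4104 -0.3716  0.04  ]
o2 [ 0.4292 -0.2634  0.04  ]
```

```bash
python3 -m jog '{"linear":[[0,-3.5,-9.5],[0,-7,-19],[0,-10.5,-28.5],[0,-14,-38],[0,-14,-38],[0,-14,-38],[0,-14,-38],[0,-14,-38],[0,-14,-38],[0,-14,-38],[0,-14,-38],[0,-14,-38],[0,-14,-38]],"twist":[0.05,0.1,0.15,0.185,0.185,0.185,0.185,0.185,0.185,0.185,0.185,0.185,0.185],"claw":[1,1,1,1,1,1,1,1,1,1,1,1,1]}' 40
python3 - <<'E'
from mv import *
s=manip.snapshot("wrist");cv2.imwrite("pics/w1.png",s["pixels"][:,:,::-1]);np.savez("w1.npz",**s)
print(-s["R"].T@s["t"]);rel([0.5195,-0.3315,0.16],np.pi/2+0.15)
E
```

```text
t: 1.23
tcp_pos: [0.5178, -0.3332, 0.1973]
tool_rot: [-0.705, -0.053, 0.706, -0.053]
force: [-0.6, -0.4, 0.1]
finger_gap: 1.0
[ 0.595  -0.3213  0.3727]
t 1.28 tcp [ 0.5174 -0.3337  0.1974] jawyaw -1.4217 gap 1.000 F [-0.1082 -0.2408  0.6235] axes
 [[-0.0009  0.1485 -0.9889]
 [ 0.0001 -0.9889 -0.1485]
 [-1.     -0.0003  0.0009]]
shift cm [ 3.7407 -0.1892 -0.242 ]
twist -0.0009454938861601647 other 3.140647159703633 q6 0.6681404229641468
```

View pics/w1.png

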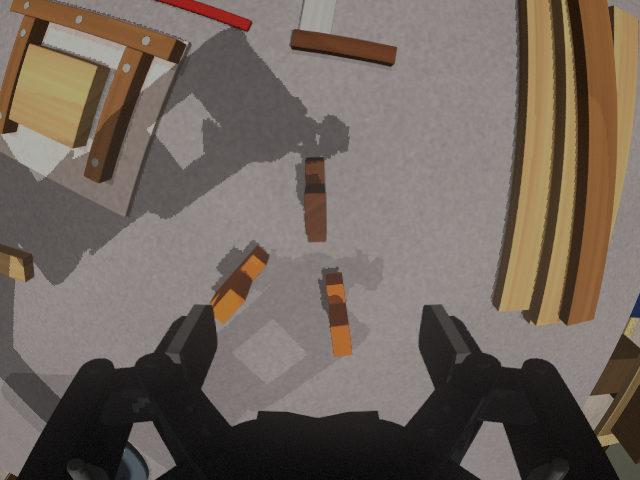

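Run:
```python
from mv import *
s=dict(np.load("w1.npz"));im=s["pixels"][140:260,270:370]
hsv=cv2.cvtColor(im,cv2.COLOR_RGB2HSV)
cv2.imwrite("pics/w1c.png",cv2.resize(im[:,:,::-1],None,fx=5,fy=5,interpolation=cv2.INTER_CUBIC))
m=((hsv[...,1]>90)&(hsv[...,2]>60)).astype(np.uint8)
n,l,st,c=cv2.connectedComponentsWithStats(m)
for i in range(1,n):
    if st[i,4]>60:
        cn,_=cv2.findContours((l==i).astype(np.uint8),0,1);r=cv2.minAreaRect(cn[0]);b=cv2.boxPoints(r)+[270,140]
        for z in (.075,.03):
            P=np.array([onz(s,*p,z,True) for p in b]);print(st[i],z,P.mean(0));
            for k in range(4):
                d=P[(k+1)%4]-P[k];print("   %.1f %.3f"%(np.linalg.norm(d)*1e3,np.arctan2(d[1],d[0])))
print(proj(s,[.5195,-.3315,.075],True))
```

```text
[ 35  20  19  24 420] 0.075 [ 0.553  -0.3243  0.075 ]
   14.4 -1.421
   18.8 -2.988
   14.6 1.721
   18.8 0.144
[ 35  20  19  24 420] 0.03 [ 0.5466 -0.3248  0.03  ]
   16.6 -1.421
   21.6 -2.988
   16.8 1.721
   21.6 0.144
[ 34  53  22  49 972] 0.075 [ 0.5153 -0.3309  0.075 ]
   16.7 -1.380
   41.8 -2.946
   17.4 1.764
   41.8 0.180
[ 34  53  22  49 972] 0.03 [ 0.5032 -0.3324  0.03  ]
   19.2 -1.380
   48.1 -2.946
   20.0 1.764
   48.1 0.180
[316.6196 212.5254]
```

View pics/w1c.png

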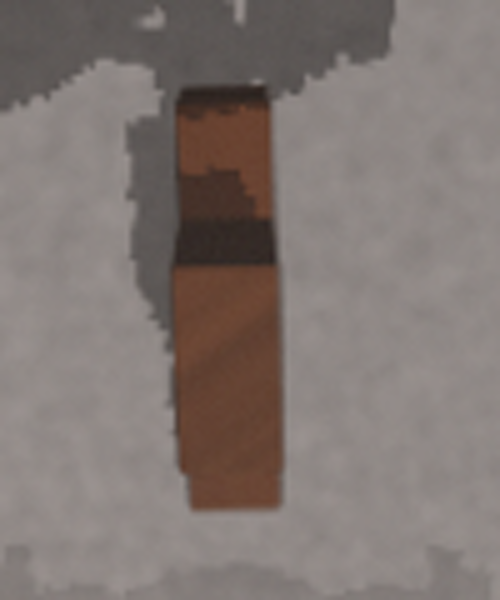

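Run:
```python
from mv import *
s=dict(np.load("w1.npz"))
P=np.array([onz(s,(a+.5)/5-.5+270,(b+.5)/5-.5+140,.075,True) for a,b in [(173,266),(277,266),(282,470),(179,470)]])
print(P,P.mean(0))
for k in range(4):
    d=P[(k+1)%4]-P[k];print("   %.1f %.3f"%(np.linalg.norm(d)*1e3,np.arctan2(d[1],d[0])))
# board / frame rough
```

```text
[[ 0.5344 -0.319   0.075 ]
 [ 0.537  -0.3358  0.075 ]
 [ 0.5026 -0.342   0.075 ]
 [ 0.5    -0.3249  0.075 ]] [ 0.5185 -0.3304  0.075 ]
   17.0 -1.420
   34.9 -2.961
   17.3 1.722
   34.9 0.170
```

```bash
python3 -m jog '{"linear":[[3,-0.25,-0.15],[7,-0.25,-0.15],[11,-0.25,-0.15],[14,-0.25,-0.15],[15.7,-0.25,-0.15],[15.7,-0.25,-0.15],[15.7,-0.25,-0.15]],"twist":[0,0,0,0,0,0,0],"claw":[1,1,1,1,1,1,1]}' 30
python3 - <<'E'
from mv import *
rel([0.5187,-0.331,0.04],np.pi/2+0.16)
E
```

```text
t: 1.87
tcp_pos: [0.518, -0.3314, 0.04]
tool_rot: [-0.705, -0.053, 0.706, -0.052]
force: [-0.1, -0.2, -0.2]
finger_gap: 1.002
t 1.87 tcp [ 0.518  -0.3314  0.04  ] jawyaw -1.4233 gap 1.002 F [-0.0645 -0.1802 -0.2153] axes
 [[-0.0017  0.1469 -0.9891]
 [ 0.0014 -0.9891 -0.1469]
 [-1.     -0.0017  0.0015]]
shift cm [-0.0039 -0.0267 -0.0781]
twist -0.012542053159538824 other 3.1290506004302543 q6 0.6728545086750255
```

Positioned to within a millimetre, so I'll close on the tab and lift.

```bash
python3 -m jog '{"linear":[[0,0,0],[0,0,0],[0,0,0],[0,0,0],[0,0,0],[0,0,0],[0,0,0],[0,0,0],[0,0,0],[0,0,0]],"twist":[0,0,0,0,0,0,0,0,0,0],"claw":[-1,-1,-1,-1,-1,-1,-1,-1,-1,-1]}' 40
python3 -m jog '{"linear":[[-2,0,0],[-5,0,0],[-8,0,0],[-11,0,0],[-14,0,0],[-14,0,0],[-14,0,0]],"twist":[0,0,0,0,0,0,0],"claw":[-1,-1,-1,-1,-1,-1,-1]}'
python3 - <<'E'
from mv import *
rel([0.5187,-0.331,0.04],np.pi/2+0.16)
s=manip.snapshot("wrist");cv2.imwrite("pics/w2.png",s["pixels"][:,:,::-1]);np.savez("w2.npz",**s)
E
```

```text
t: 2.7
tcp_pos: [0.5201, -0.3309, 0.0425]
tool_rot: [0.706, 0.052, -0.705, 0.054]
force: [-0.6, 1.4, 7.9]
finger_gap: -0.002
t: 3.28
tcp_pos: [0.5206, -0.3313, 0.1833]
tool_rot: [0.706, 0.052, -0.704, 0.054]
force: [0.2, 0.8, 0.0]
finger_gap: 0.004
t 3.28 tcp [ 0.5206 -0.3313  0.1833] jawyaw -1.4207 gap 0.004 F [0.1515 0.7587 0.0044] axes
 [[ 0.004   0.1496 -0.9887]
 [-0.0037 -0.9887 -0.1496]
 [-1.      0.0043 -0.0034]]
shift cm [14.3268 -0.1244  0.2347]
twist -0.00988534768053384 other 3.1317073059092593 q6 0.6730251739954157
```

View pics/w2.png

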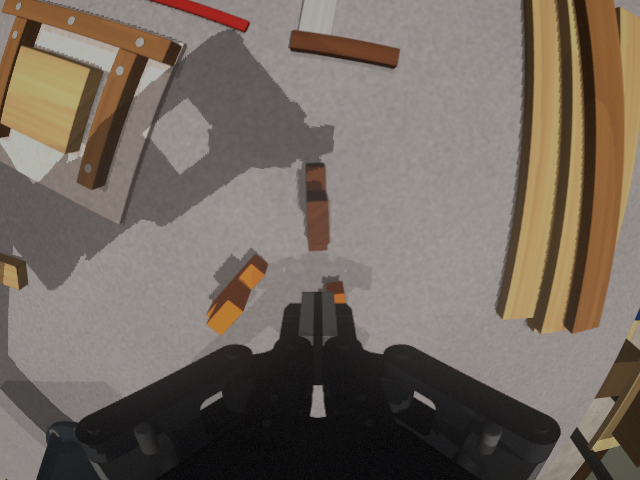

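Run:
```python
from mv import *
w=dict(np.load("w2.npz"));t=manip.sense()["tcp_pos"];print("tcp in wrist",proj(w,t,True))
for n in ("scene","side"):
    s=manip.snapshot(n);np.savez(n+"1.npz",**s);print(n,proj(s,t))
    u,v=(150,280) if n=="scene" else (342,150)
    im=s["pixels"][max(v-110,0):v+70,u-90:u+110,::-1]
    cv2.imwrite("pics/%s1.png"%n,cv2.resize(im,None,fx=3.3,fy=3.3,interpolation=cv2.INTER_CUBIC))
```

```text
tcp in wrist [316.2231 275.4199]
scene [140.9423 256.1347]
side [343.8536 104.1763]
```

View pics/scene1.png

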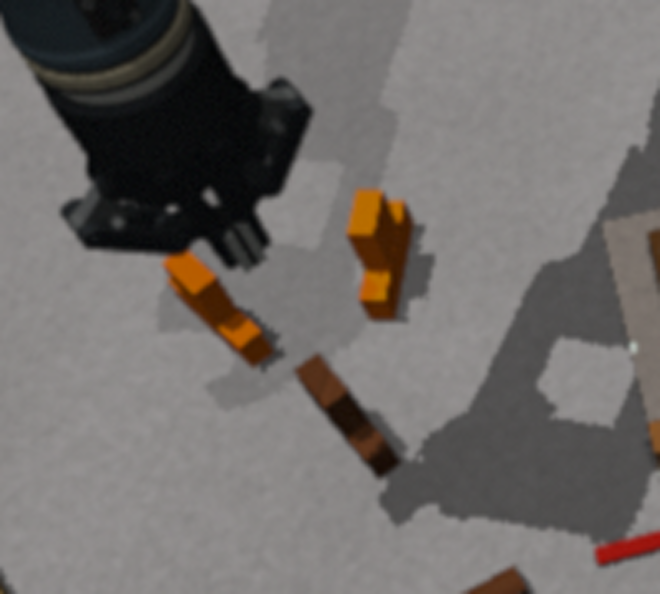

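View pics/side1.png

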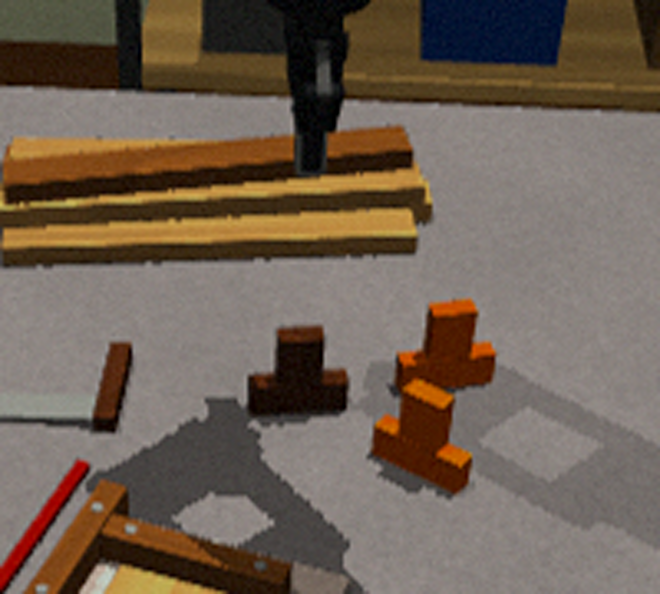

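Run:
```python
from mv import *
w=dict(np.load("w2.npz"));S=dict(np.load("scene1.npz"));D=dict(np.load("side1.npz"))
for n,s,(u,v) in (("wt",w,(318,260)),("st",S,(135,250)),("dt",D,(346,92))):
    im=s["pixels"][max(v-40,0):v+50,u-50:u+50,::-1]
    im=cv2.convertScaleAbs(im,alpha=2.2)
    cv2.imwrite("pics/%s.png"%n,cv2.resize(im,None,fx=6,fy=6,interpolation=cv2.INTER_CUBIC));print(n,u-50,max(v-40,0))
```

```text
wt 268 220
st 85 210
dt 296 52
```

View pics/wt.png

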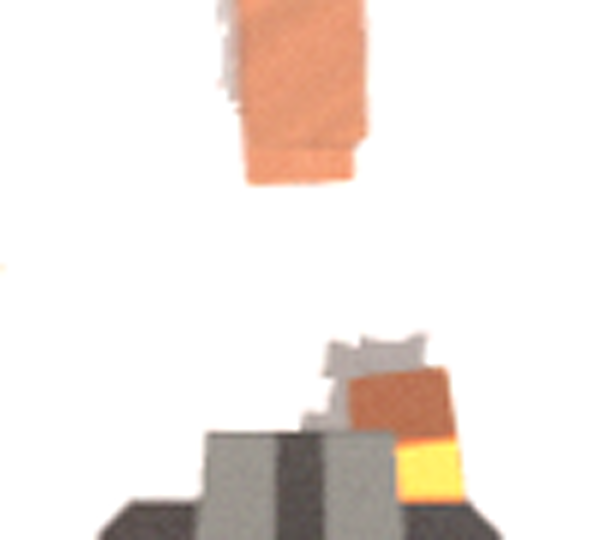

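View pics/st.png

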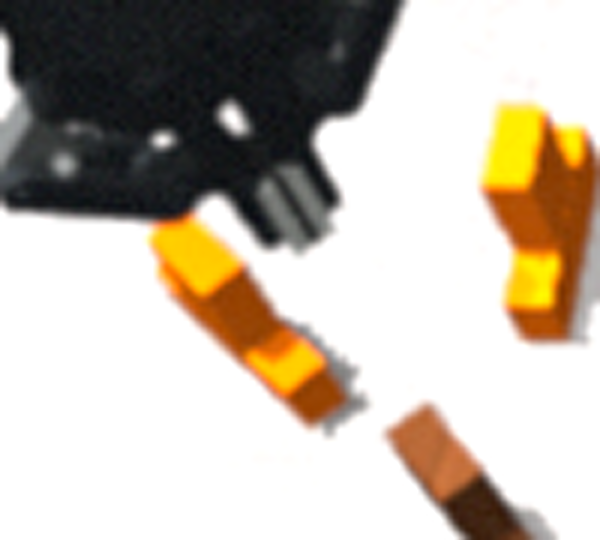

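View pics/dt.png

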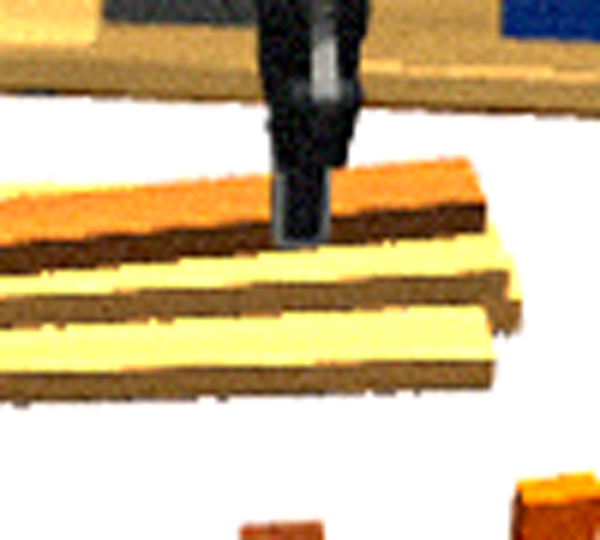

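Run:
```python
from mv import *
w=dict(np.load("w2.npz"));S=dict(np.load("scene1.npz"));D=dict(np.load("side1.npz"))
print(tri([ray(S,134.5,249.5),ray(D,346,92.3)]))
print(tri([ray(S,134.5,249.5),ray(D,346,92.3),ray(w,318,292.,True)]))
for z in (.183,.19,.2,.21,.215): print(z,onz(S,134.5,249.5,z),onz(D,346,92.3,z),onz(w,318,292,z,True))
```

```text
[ 0.5176 -0.3346  0.2088]
[ 0.5195 -0.3328  0.2089]
0.183 [ 0.5007 -0.335   0.183 ] [ 0.5168 -0.3826  0.183 ] [ 0.5109 -0.3326  0.183 ]
0.19 [ 0.506  -0.3347  0.19  ] [ 0.5165 -0.3705  0.19  ] [ 0.5143 -0.332   0.19  ]
0.2 [ 0.5137 -0.3341  0.2   ] [ 0.5161 -0.3532  0.2   ] [ 0.5192 -0.3313  0.2   ]
0.21 [ 0.5213 -0.3336  0.21  ] [ 0.5158 -0.3359  0.21  ] [ 0.5241 -0.3305  0.21  ]
0.215 [ 0.5252 -0.3333  0.215 ] [ 0.5156 -0.3273  0.215 ] [ 0.5265 -0.3301  0.215 ]
```

All three views put the closed fingertips about 25 mm above the reported TCP, at z≈0.209 against 0.183. The fingers therefore closed over the tab's top. I'll check whether the spacer moved before I try again deeper.

Run:
```python
from mv import *
for n,(x0,y0,x1,y1) in dict(scene=(145,272,190,320),side=(322,132,362,170)).items():
    r=[]
    for k in "01":
        im=dict(np.load(n+k+".npz"))["pixels"][y0:y1,x0:x1];h=cv2.cvtColor(im,cv2.COLOR_RGB2HSV)
        m=(h[...,1]>90).astype(np.uint8);M=cv2.moments(m,True);r.append((M["m10"]/M["m00"]+x0,M["m01"]/M["m00"]+y0,M["m00"]))
    print(n,r)
s=dict(np.load("w2.npz"))
im=s["pixels"][150:270,270:370];cv2.imwrite("pics/w2c.png",cv2.resize(im[:,:,::-1],None,fx=5,fy=5,interpolation=cv2.INTER_CUBIC))
```

```text
scene [(164.92112676056337, 294.86478873239435, 355.0), (164.35435435435434, 294.978978978979, 333.0)]
side [(341.99818511796735, 153.78221415607985, 551.0), (342.07339449541286, 153.92844036697247, 545.0)]
```

View pics/w2c.png

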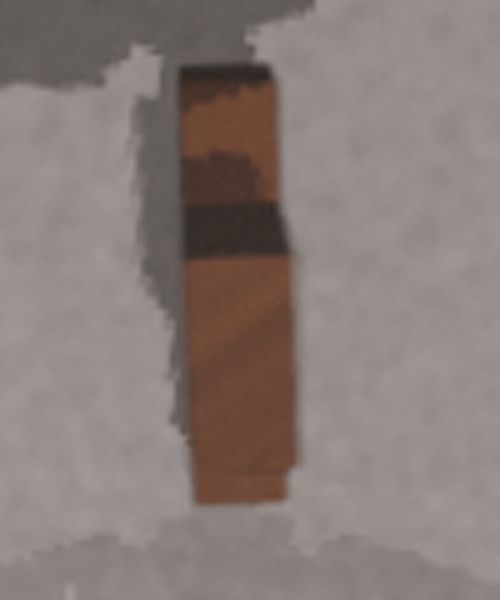

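Run:
```python
from mv import *
s=dict(np.load("w2.npz"))
P=np.array([onz(s,(a+.5)/5-.5+270,(b+.5)/5-.5+150,.075,True) for a,b in [(184,255),(293,255),(297,466),(191,474)]])
print(P,P.mean(0))
for k in range(4):
    d=P[(k+1)%4]-P[k];print("   %.1f %.3f"%(np.linalg.norm(d)*1e3,np.arctan2(d[1],d[0])))
rel([P.mean(0)[0],P.mean(0)[1],0.012],np.pi/2+.16)
```

```text
[[ 0.5347 -0.3203  0.075 ]
 [ 0.5373 -0.3371  0.075 ]
 [ 0.503  -0.3432  0.075 ]
 [ 0.4991 -0.3265  0.075 ]] [ 0.5185 -0.3318  0.075 ]
   17.0 -1.421
   34.8 -2.964
   17.2 1.800
   36.2 0.173
t 3.43 tcp [ 0.5185 -0.3296  0.1794] jawyaw -1.4209 gap -0.001 F [-0.2017  1.0694 -0.6471] axes
 [[-0.0022  0.1493 -0.9888]
 [ 0.0021 -0.9888 -0.1493]
 [-1.     -0.0024  0.0019]]
shift cm [16.7375  0.2573 -0.0057]
twist -0.010124731509685958 other 3.131467922080107 q6 0.6730129839803752
```

```bash
python3 -m jog '{"linear":[[0,0.1,0],[0,0.1,0],[0,0.1,0],[0,0.1,0],[0,0.1,0],[3,0.1,0],[7,0.1,0],[10,0.1,0],[13,0.1,0],[15.5,0.1,0],[16.7,0.1,0],[16.7,0.1,0],[16.7,0.1,0]],"twist":[0,0,0,0,0,0,0,0,0,0,0,0,0],"claw":[1,1,1,1,1,1,1,1,1,1,1,1,1]}' 40
python3 - <<'E'
from mv import *
rel([.5185,-.3315,0.012],np.pi/2+.16)
for n in ("side","wrist"):
    s=manip.snapshot(n);np.savez(n+"3.npz",**s)
    im=s["pixels"]
    if n=="side": im=cv2.resize(im[50:200,240:440],None,fx=4,fy=4,interpolation=cv2.INTER_CUBIC)
    cv2.imwrite("pics/%s3.png"%n,cv2.convertScaleAbs(im[:,:,::-1],alpha=1.6))
E
```

```text
t: 4.52
tcp_pos: [0.5197, -0.3316, 0.0137]
tool_rot: [-0.705, -0.053, 0.705, -0.053]
force: [-0.0, 0.3, 0.2]
finger_gap: 1.002
t 4.52 tcp [ 0.5197 -0.3316  0.0137] jawyaw -1.4210 gap 1.002 F [-0.0253  0.2568  0.2404] axes
 [[-0.0002  0.1492 -0.9888]
 [ 0.0002 -0.9888 -0.1492]
 [-1.     -0.0002  0.0002]]
shift cm [ 0.1708 -0.0293  0.1185]
twist -0.010212699164113381 other 3.1313799544256797 q6 0.6720135154649062
```

View pics/side3.png

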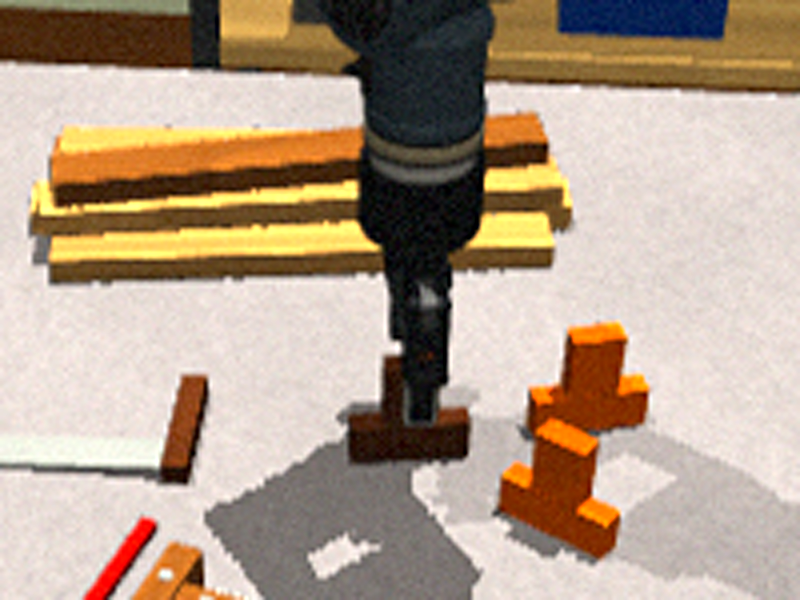

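View pics/wrist3.png

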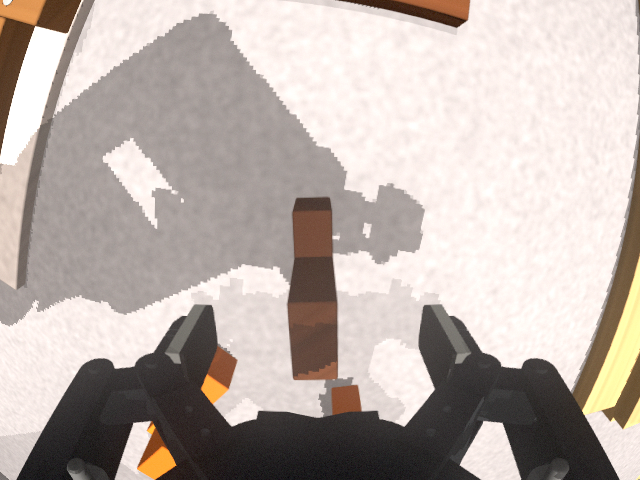

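```bash
python3 -m jog '{"linear":[[0,-0.1,-0.4],[0,-0.1,-0.4],[0,-0.1,-0.4],[0,-0.1,-0.4],[0,-0.1,-0.4],[0,-0.1,-0.4],[0,-0.1,-0.4],[0,-0.1,-0.4],[0,-0.1,-0.4],[0,-0.1,-0.4]],"twist":[0,0,0,0,0,0,0,0,0,0],"claw":[1,1,-1,-1,-1,-1,-1,-1,-1,-1]}' 40
python3 -m jog '{"linear":[[-0.3,0,0],[-1.5,0,0],[-4,0,0],[-7,0,0],[-10,0,0],[-13,0,0],[-16,0,0],[-16,0,0],[-16,0,0],[-16,0,0]],"twist":[0,0,0,0,0,0,0,0,0,0],"claw":[-1,-1,-1,-1,-1,-1,-1,-1,-1,-1]}' 50
python3 - <<'E'
from mv import *
rel([.52,-.3315,0.012],np.pi/2-.29)
for n in ("side","wrist","scene"):
    s=manip.snapshot(n);np.savez(n+"4.npz",**s)
    im=s["pixels"]
    if n=="side": im=cv2.resize(im[20:200,240:440],None,fx=3.3,fy=3.3,interpolation=cv2.INTER_CUBIC)
    cv2.imwrite("pics/%s4.png"%n,cv2.convertScaleAbs(im[:,:,::-1],alpha=1.3))
E
```

```text
t: 5.45
tcp_pos: [0.5234, -0.33, 0.0138]
tool_rot: [0.705, 0.053, -0.705, 0.053]
force: [-0.2, -0.3, 1.3]
finger_gap: 0.202
t: 6.28
tcp_pos: [0.5228, -0.3293, 0.1737]
tool_rot: [-0.705, -0.053, 0.705, -0.053]
force: [1.0, -0.6, -0.4]
finger_gap: 0.198
t 6.28 tcp [ 0.5228 -0.3293  0.1737] jawyaw -1.4210 gap 0.198 F [ 0.9623 -0.6139 -0.3684] axes
 [[-0.0007  0.1493 -0.9888]
 [ 0.0006 -0.9888 -0.1493]
 [-1.     -0.0007  0.0006]]
shift cm [16.172   0.1844  0.2952]
twist 0.43982891997513907 other -2.701763733614654 q6 0.6781543252983845
```

View pics/side4.png

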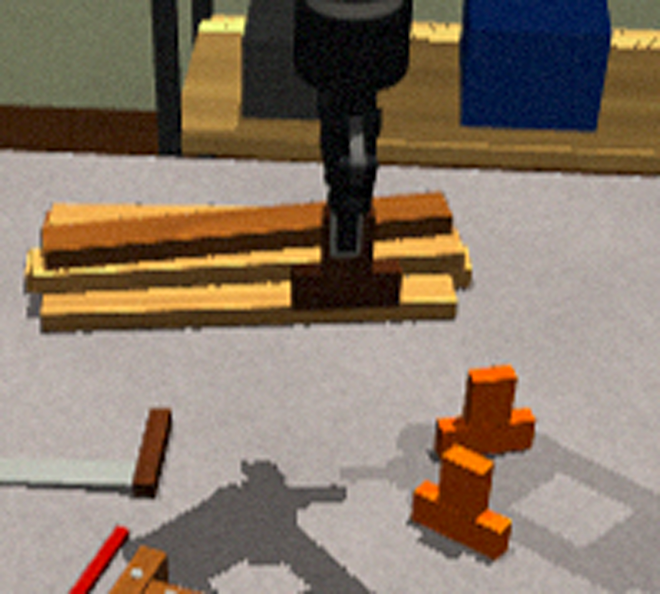

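View pics/wrist4.png

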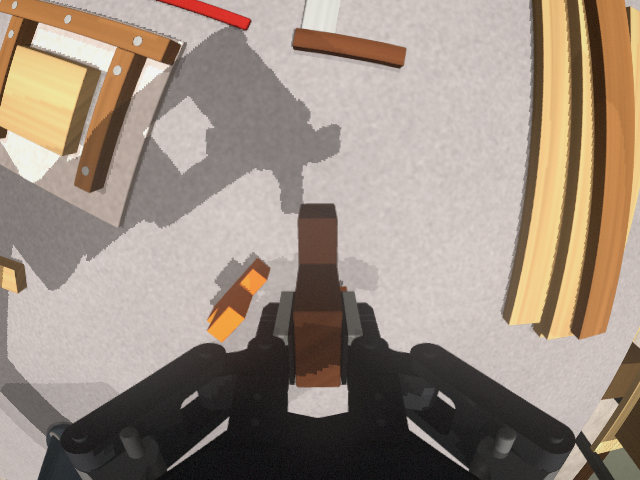

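Gripped this time: the opening reads 0.198, about 17 mm, and the spacer hangs upright and centred. Next I'll carry it over the wide gap, on the −y side of the board.

```bash
python3 -m jog '{"linear":[[0,-2,-1],[0,-5,-2.3],[0,-8,-3.7],[0,-11,-5],[0,-14,-6.4],[0,-17,-7.8],[0,-20,-9.2],[0,-22,-10.1],[1,-22,-10.1],[3,-22,-10.1],[5,-22,-10.1],[6,-22,-10.1],[6,-22,-10.1],[6,-22,-10.1],[6,-22,-10.1]],"twist":[0.05,0.1,0.16,0.22,0.28,0.34,0.4,0.445,0.445,0.445,0.445,0.445,0.445,0.445,0.445],"claw":[-1,-1,-1,-1,-1,-1,-1,-1,-1,-1,-1,-1,-1,-1,-1]}' 50
python3 - <<'E'
from mv import *
rel([.5899,-.096,0.110],np.pi/2-.295)
for n in ("side","wrist","scene"):
    s=manip.snapshot(n);np.savez(n+"5.npz",**s)
    im=s["pixels"]
    if n=="side": im=cv2.resize(im[120:300,190:390],None,fx=4,fy=4,interpolation=cv2.INTER_CUBIC)[:600]
    if n=="scene": im=cv2.resize(im[180:320,230:380],None,fx=4,fy=4,interpolation=cv2.INTER_CUBIC)
    cv2.imwrite("pics/%s5.png"%n,cv2.convertScaleAbs(im[:,:,::-1],alpha=1.2))
E
```

```text
t: 7.68
tcp_pos: [0.5909, -0.098, 0.1141]
tool_rot: [0.7, -0.104, -0.699, -0.104]
force: [0.1, -0.5, -0.5]
finger_gap: 0.2
t 7.68 tcp [ 0.5909 -0.098   0.1141] jawyaw -1.8665 gap 0.200 F [ 0.0909 -0.4891 -0.4714] axes
 [[ 0.0008 -0.2915 -0.9566]
 [-0.0004 -0.9566  0.2915]
 [-1.      0.0001 -0.0009]]
shift cm [ 0.4085 -0.1616  0.152 ]
twist -0.0007454902125862972 other 3.140847163377207 q6 1.5158673555319742
```

View pics/side5.png

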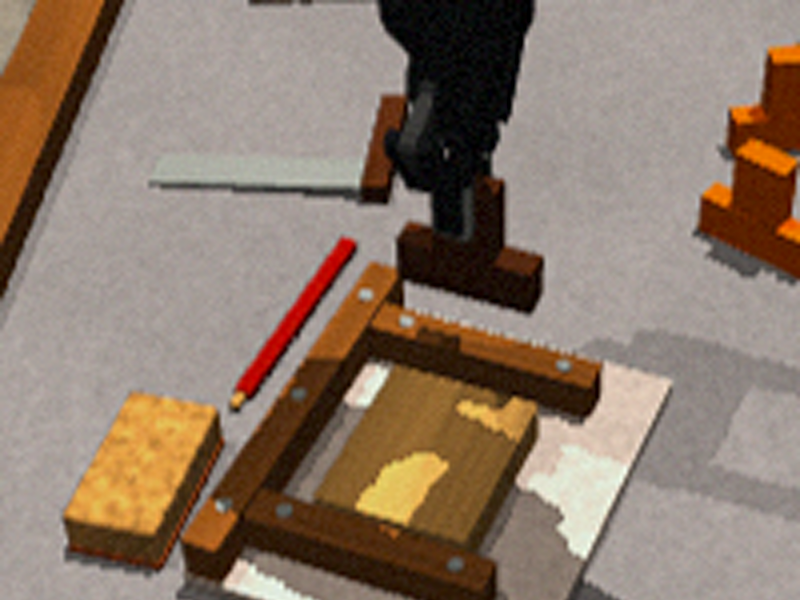

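View pics/wrist5.png

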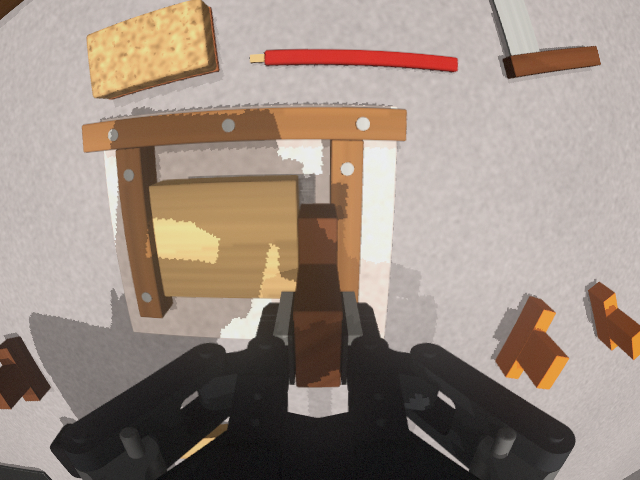

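View pics/scene5.png

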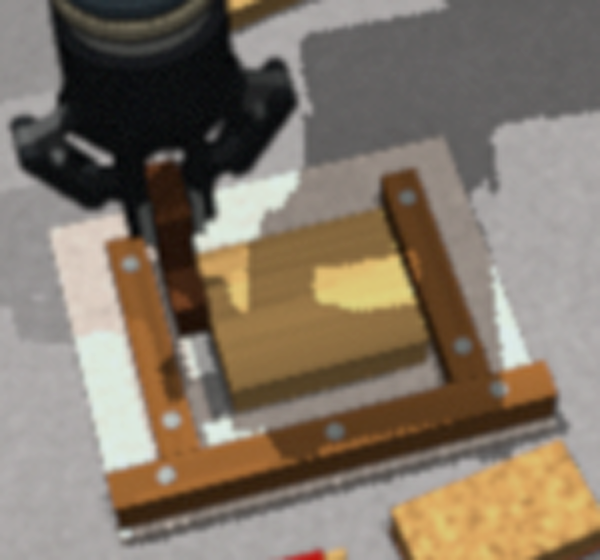

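```bash
cat > m2.py <<'E'
from mv import *
S=dict(np.load("scene5.npz"));D=dict(np.load("side5.npz"));W=dict(np.load("wrist5.npz"))
O=np.array([.6012,-.0382]);y=-.295;X=np.array([np.cos(y),np.sin(y)]);Y=np.array([-X[1],X[0]])
def fr(P): d=P[:2]-O;return np.array([d@X,d@Y])*1e3
if __name__=="__main__":
    cS=lambda a,b:((a+.5)/4-.5+230,(b+.5)/4-.5+180)
    cD=lambda a,b:((a+.5)/4-.5+190,(b+.5)/4-.5+120)
    zb=.100
    print("tcp",fr(manip.sense()["tcp_pos"]))
    print("scene foot +x end bottom",[fr(onz(S,*cS(*p),zb)) for p in [(178,332),(210,324)]])
    print("scene foot +x end top",[fr(onz(S,*cS(*p),zb+.03)) for p in [(172,298),(204,290)]])
    print("side foot +y face bottom",[fr(onz(D,*cD(*p),zb)) for p in [(400,281),(535,312)]])
    print("scene cheekL inner",[fr(onz(S,*cS(*p),.04)) for p in [(146,240),(203,444)]],"board",[fr(onz(S,*cS(*p),.04)) for p in [(197,253),(234,386)]])
    print("side cheek inner",[fr(onz(D,*cD(*p),.04)) for p in [(368,328),(592,392)]],"board",[fr(onz(D,*cD(*p),.04)) for p in [(396,362),(537,400)]])
    print("wrist foot +x end top",[fr(onz(W,*p,zb+.03,True)) for p in [(301,205),(337,205)]])
    print("wrist tab top front",[fr(onz(W,*p,zb+.075,True)) for p in [(295,310),(342,310)]])
    print("wrist cheekL inner",[fr(onz(W,*p,.04,True)) for p in [(331,140),(336,230)]],"board",[fr(onz(W,*p,.04,True)) for p in [(297,180),(298,298)]])
    print("wrist fence",[fr(onz(W,*p,.042,True)) for p in [(82,153),(406,139)]], "board corner", [fr(onz(W,*p,.04,True)) for p in [(150,187)]], "cheekR", [fr(onz(W,*p,.04,True)) for p in [(142,150),(165,318)]])
E
python3 m2.py
```

```text
tcp [  7.7602 -59.9657]
scene foot +x end bottom [array([ 40.5122, -67.9917]), array([ 40.4783, -51.4511])]
scene foot +x end top [array([ 38.4668, -68.0889]), array([ 38.3817, -51.9642])]
side foot +y face bottom [array([ 41.9248, -53.6024]), array([-37.2092, -57.9914])]
scene cheekL inner [array([-56.7485, -68.4751]), array([ 74.4574, -67.468 ])] board [array([-40.5082, -43.1728]), array([ 45.9433, -43.7251])]
side cheek inner [array([ 72.7024, -68.8313]), array([-68.6347, -68.1878])] board [array([ 45.4393, -48.8298]), array([-41.8213, -50.5452])]
wrist foot +x end top [array([ 48.3456, -53.2898]), array([ 48.3485, -69.2082])]
wrist tab top front [array([ 20.963 , -52.6701]), array([ 20.9606, -69.2812])]
wrist cheekL inner [array([ 72.2311, -69.5013]), array([  9.4174, -73.5087])] board [array([ 44.9847, -46.5566]), array([-44.2248, -45.7329])]
wrist fence [array([ 72.5527, 119.7411]), array([  74.2232, -120.0419])] board corner [array([42.684 , 61.9114])] cheekR [array([70.245 , 66.0677]), array([-66.1712,  65.6725])]
```

```bash
python3 -m jog '{"linear":[[0,-0.3,-0.3],[1.5,-0.3,-0.3],[3,-0.3,-0.3],[4.2,-0.3,-0.3],[5,-0.3,-0.3],[5,-0.3,-0.3],[5,-0.3,-0.3],[5,-0.3,-0.3]],"twist":[0,0,0,0,0,0,0,0],"claw":[-1,-1,-1,-1,-1,-1,-1,-1]}' 50
python3 - <<'E'
from mv import *
rel([.5899,-.096,0.064],np.pi/2-.295)
for n in ("side","wrist","scene"):
    s=manip.snapshot(n);np.savez(n+"6.npz",**s)
    im=s["pixels"]
    if n=="side": im=cv2.resize(im[150:270,230:370],None,fx=5,fy=5,interpolation=cv2.INTER_CUBIC)[:600]
    if n=="scene": im=cv2.resize(im[205:315,235:345],None,fx=5,fy=5,interpolation=cv2.INTER_CUBIC)
    if n=="wrist": im=cv2.resize(im[60:320,240:440],None,fx=2.3,fy=2.3,interpolation=cv2.INTER_CUBIC)
    cv2.imwrite("pics/%s6.png"%n,cv2.convertScaleAbs(im[:,:,::-1],alpha=1.5))
E
```

```text
t: 8.5
tcp_pos: [0.5947, -0.0955, 0.0642]
tool_rot: [0.7, -0.104, -0.699, -0.104]
force: [-0.1, 0.1, -0.7]
finger_gap: 0.203
t 8.50 tcp [ 0.5947 -0.0955  0.0642] jawyaw -1.8659 gap 0.203 F [-0.1042  0.1107 -0.7151] axes
 [[ 0.0011 -0.2909 -0.9568]
 [-0.0004 -0.9568  0.2909]
 [-1.      0.0001 -0.0012]]
shift cm [0.0234 0.1918 0.4476]
twist -0.0001417065051061428 other 3.141450947084687 q6 1.5214380983254505
```

View pics/side6.png

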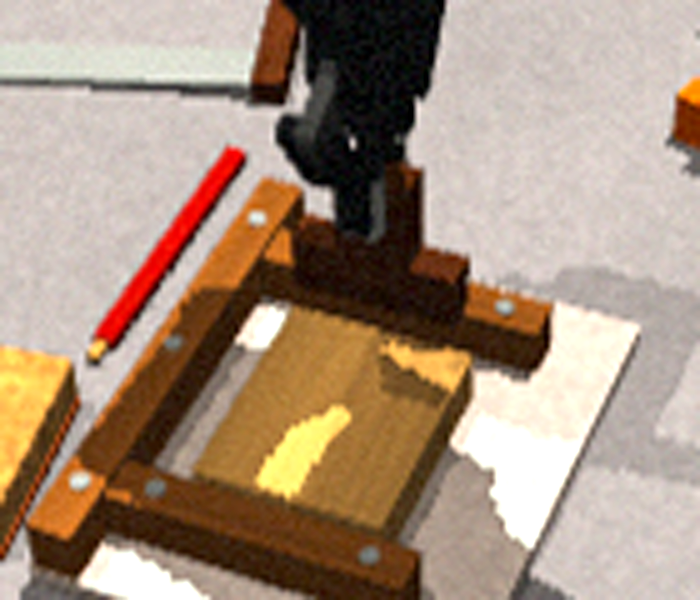

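View pics/wrist6.png

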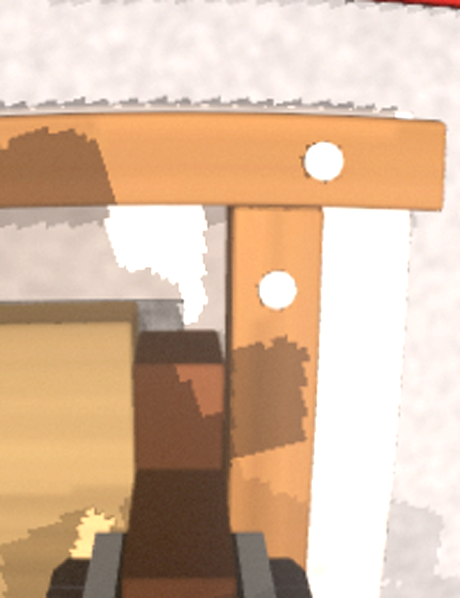

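View pics/scene6.png

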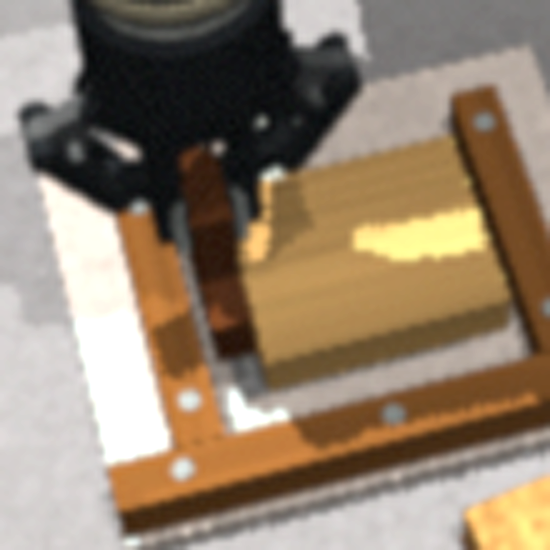

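Run:
```python
from mv import *
from m2 import fr
S=dict(np.load("scene6.npz"));D=dict(np.load("side6.npz"));W=dict(np.load("wrist6.npz"))
cS=lambda a,b:((a+.5)/5-.5+235,(b+.5)/5-.5+205)
cD=lambda a,b:((a+.5)/5-.5+230,(b+.5)/5-.5+150)
cW=lambda a,b:((a+.5)/2.3-.5+240,(b+.5)/2.3-.5+60)
print("tcp",fr(manip.sense()["tcp_pos"]))
zb=.05
print("scene foot bottom",[fr(onz(S,*cS(*p),zb)) for p in [(220,358),(252,349)]],"board",[fr(onz(S,*cS(*p),.04)) for p in [(250,310),(266,364)]],"cheek",[fr(onz(S,*cS(*p),.04)) for p in [(185,300),(215,430)]])
print("wrist foot bottom",[fr(onz(W,*cW(*p),zb,True)) for p in [(138,332),(219,332)]],"top",[fr(onz(W,*cW(*p),zb+.03,True)) for p in [(136,363),(222,363)]],"board",[fr(onz(W,*cW(*p),.04,True)) for p in [(136,322),(135,400)]],"cheek",[fr(onz(W,*cW(*p),.04,True)) for p in [(229,208),(231,340)]])
print("side foot bottom",[fr(onz(D,*cD(*p),zb)) for p in [(297,282),(463,322)]],"board",[fr(onz(D,*cD(*p),.04)) for p in [(283,305),(470,350)]])
```

```text
tcp [ 10.4418 -56.6683]
scene foot bottom [array([ 45.9238, -63.7087]), array([ 45.506 , -49.8129])] board [array([ 21.4621, -45.376 ]), array([ 48.7044, -45.1258])] cheek [array([  8.9054, -71.0725]), array([ 72.8008, -72.9939])]
wrist foot bottom [array([ 44.7154, -47.7678]), array([ 44.7224, -66.2328])] top [array([ 45.434 , -48.8052]), array([ 45.4416, -65.4809])] board [array([ 44.8802, -46.8165]), array([ 25.3052, -46.3034])] cheek [array([ 72.2318, -68.743 ]), array([ 40.4606, -69.6199])]
side foot bottom [array([ 45.5817, -52.4226]), array([-35.2642, -56.617 ])] board [array([ 50.011 , -45.3022]), array([-41.2114, -50.3865])]
```

```bash
python3 -m jog '{"linear":[[0,0.1,0],[0.4,0.1,0],[0.8,0.1,0],[1.2,0.1,0],[1.6,0.1,0],[2,0.1,0],[2,0.1,0],[2,0.1,0]],"twist":[0,0,0,0,0,0,0,0],"claw":[-1,-1,-1,-1,-1,-1,-1,-1]}' 50
python3 - <<'E'
from mv import *
rel([.5899,-.096,0.064],np.pi/2-.295)
for n in ("wrist","scene"):
    s=manip.snapshot(n);np.savez(n+"7.npz",**s)
    im=s["pixels"]
    if n=="scene": im=cv2.resize(im[205:315,235:345],None,fx=5,fy=5,interpolation=cv2.INTER_CUBIC)
    if n=="wrist": im=cv2.resize(im[60:320,240:440],None,fx=2.3,fy=2.3,interpolation=cv2.INTER_CUBIC)
    cv2.imwrite("pics/%s7.png"%n,cv2.convertScaleAbs(im[:,:,::-1],alpha=1.5))
E
```

```text
t: 9.32
tcp_pos: [0.5935, -0.0961, 0.0431]
tool_rot: [-0.699, 0.104, 0.7, 0.104]
force: [-0.3, 0.9, -1.7]
finger_gap: 0.201
t 9.32 tcp [ 0.5935 -0.0961  0.0431] jawyaw -1.8660 gap 0.201 F [-0.2663  0.8525 -1.6516] axes
 [[-0.001  -0.2909 -0.9568]
 [ 0.0004 -0.9568  0.2909]
 [-1.     -0.0001  0.0011]]
shift cm [-2.085   0.097   0.3493]
twist -0.00016503646939813876 other 3.141427617120395 q6 1.5197783507247014
```

View pics/wrist7.png

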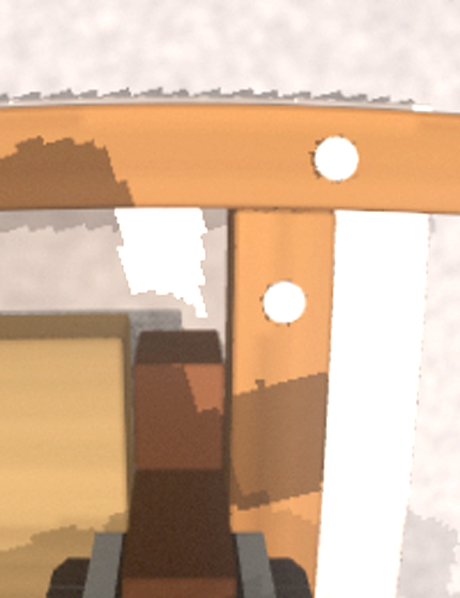

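View pics/scene7.png

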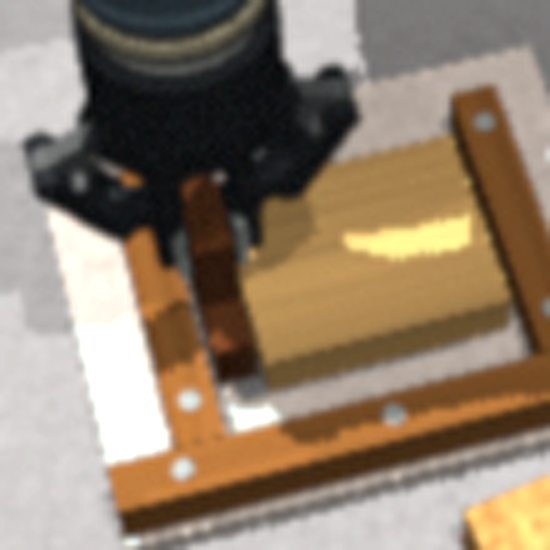

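```bash
python3 -m jog '{"linear":[[0.4,0,0],[0.8,0,0],[1.2,0,0],[1.5,0,0],[1.7,0,0],[1.7,0,0],[1.7,0,0],[1.7,0,0]],"twist":[0,0,0,0,0,0,0,0],"claw":[-1,-1,-1,-1,-1,-1,-1,-1]}' 50
python3 - <<'E'
from mv import *
rel([.5899,-.096,0.0258],np.pi/2-.295)
for n in ("wrist","side","scene"):
    s=manip.snapshot(n);np.savez(n+"8.npz",**s)
    im=s["pixels"]
    if n=="scene": im=cv2.resize(im[205:315,235:345],None,fx=5,fy=5,interpolation=cv2.INTER_CUBIC)
    if n=="wrist": im=cv2.resize(im[60:320,240:440],None,fx=2.3,fy=2.3,interpolation=cv2.INTER_CUBIC)
    if n=="side": im=cv2.resize(im[150:270,230:370],None,fx=5,fy=5,interpolation=cv2.INTER_CUBIC)[:600]
    cv2.imwrite("pics/%s8.png"%n,cv2.convertScaleAbs(im[:,:,::-1],alpha=1.5))
E
```

```text
t: 10.08
tcp_pos: [0.5939, -0.0963, 0.0267]
tool_rot: [0.699, -0.104, -0.699, -0.104]
force: [0.2, -0.2, -0.7]
finger_gap: 0.203
t 10.08 tcp [ 0.5939 -0.0963  0.0267] jawyaw -1.8660 gap 0.203 F [ 0.2392 -0.2284 -0.7412] axes
 [[ 0.0001 -0.2909 -0.9567]
 [-0.     -0.9567  0.2909]
 [-1.      0.     -0.0001]]
shift cm [0.0942 0.0908 0.3908]
twist -0.0001839706908191019 other 3.141408682898974 q6 1.5197354302750359
```

View pics/side8.png

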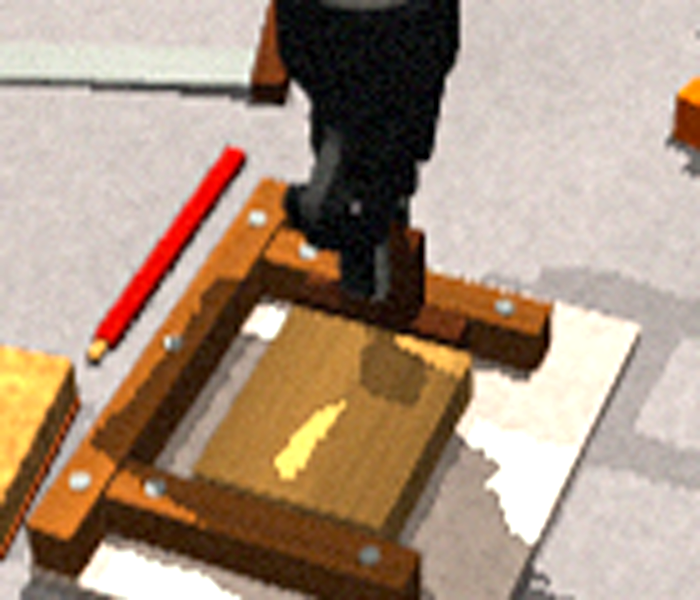

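View pics/scene8.png

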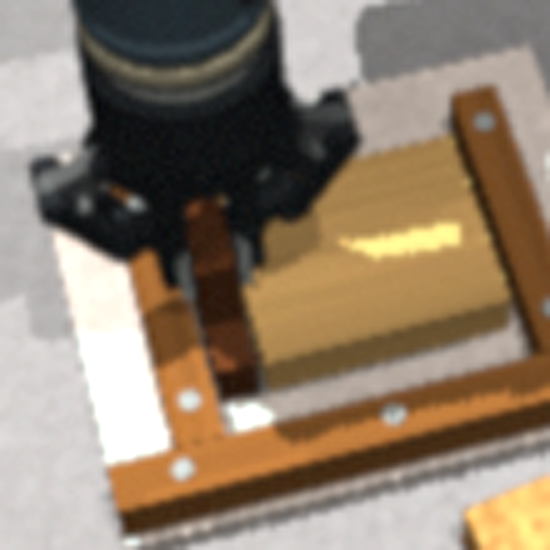

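```bash
python3 -m jog '{"linear":[[0.1,0,0],[0.15,0,0],[0.2,0,0],[0.2,0,0],[0.2,0,0],[0.2,0,0]],"twist":[0,0,0,0,0,0],"claw":[-1,-1,-1,-1,-1,-1]}' 50
```

```text
t: 10.73
tcp_pos: [0.5942, -0.0964, 0.0258]
tool_rot: [0.7, -0.104, -0.699, -0.104]
force: [-1.2, 1.0, 6.5]
finger_gap: 0.205
```

The spacer's foot is on the base: 6.5 N of upward force at the expected height. Releasing and lifting.

```bash
python3 -m jog '{"linear":[[-0.1,0,0],[-0.1,0,0],[-0.1,0,0],[-0.1,0,0],[-0.1,0,0],[-0.1,0,0],[-0.1,0,0],[-0.1,0,0],[-1,0,0],[-3,0,0],[-6,0,0],[-9,0,0],[-12,0,0],[-12,0,0],[-12,0,0]],"twist":[0,0,0,0,0,0,0,0,0,0,0,0,0,0,0],"claw":[-0.5,-0.4,-0.2,0,0.2,0.2,0.2,0.2,0.2,0.2,0.2,0.2,0.2,0.2,0.2]}' 50
python3 - <<'E'
from mv import *
rel([.5899,-.096,0.0258],np.pi/2-.295)
for n in ("wrist","side","scene"):
    s=manip.snapshot(n);np.savez(n+"9.npz",**s)
    im=s["pixels"]
    if n=="scene": im=cv2.resize(im[205:315,235:375],None,fx=5,fy=5,interpolation=cv2.INTER_CUBIC)
    if n=="side": im=cv2.resize(im[150:270,230:370],None,fx=5,fy=5,interpolation=cv2.INTER_CUBIC)[:600]
    cv2.imwrite("pics/%s9.png"%n,cv2.convertScaleAbs(im[:,:,::-1],alpha=1.4))
E
```

```text
t: 11.98
tcp_pos: [0.5955, -0.0968, 0.1477]
tool_rot: [0.701, -0.104, -0.697, -0.104]
force: [-1.0, 0.4, -0.3]
finger_gap: 0.601
t 11.98 tcp [ 0.5955 -0.0968  0.1477] jawyaw -1.8659 gap 0.601 F [-0.9659  0.3806 -0.2704] axes
 [[ 0.0055 -0.2908 -0.9568]
 [-0.002  -0.9568  0.2908]
 [-1.      0.0003 -0.0058]]
shift cm [12.183   0.0856  0.6244]
twist -6.646911563601421e-05 other 3.141526184474157 q6 1.5197345052676148
```

View pics/side9.png

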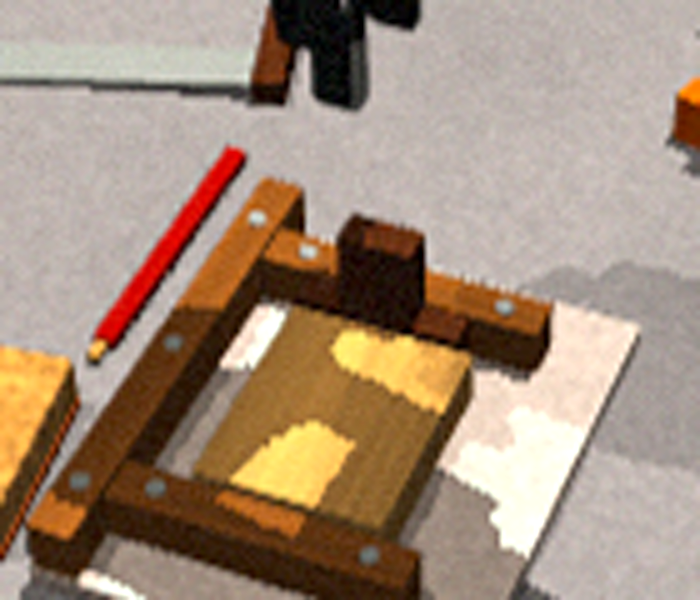

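View pics/scene9.png

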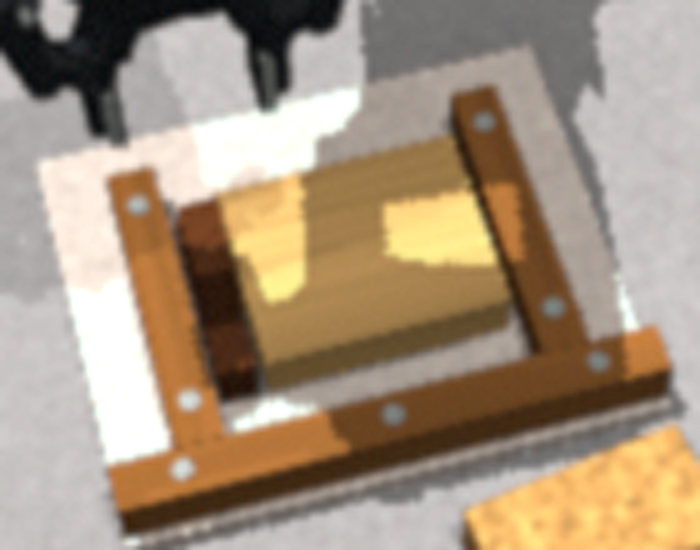

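View pics/wrist9.png

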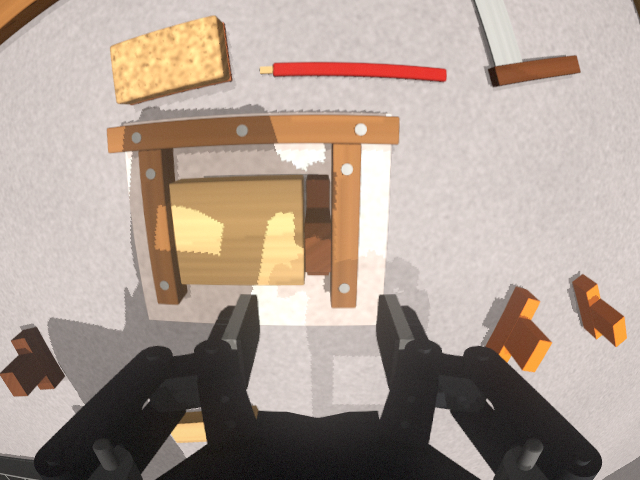

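Run:
```python
from mv import *
from m2 import fr,O,X,Y
S=dict(np.load("scene9.npz"));D=dict(np.load("side9.npz"));W=dict(np.load("wrist9.npz"))
T=tri([ray(S,268/5+235,105/5+205),ray(D,345/5+230,105/5+150)]);t=manip.sense()["tcp_pos"];print("tip",T,fr(T),"tcp",t,fr(t))
S0=dict(np.load("scene0.npz"))
for p in [(280,172),(325,160),(327,170),(284,186)]: print("offcut",fr(onz(S0,*p,.022)))
print("spacer wrist foot front/back top",[fr(onz(W,*p,.042,True)) for p in [(306,176),(329,176),(327,274),(304,274)]])
print("board wrist",[fr(onz(W,*p,.04,True)) for p in [(169,184),(303,178),(305,285),(174,282)]])
P=O-.080*X+.014*Y
rel([P[0],P[1],.08],np.pi/2-.295)
```

```text
tip [ 0.6026 -0.0703  0.1782] [ 10.6959 -30.2534] tcp [ 0.5928 -0.0959  0.1439] [  8.6965 -57.6168]
offcut [-256.1938   10.0104]
offcut [-263.2286  130.1736]
offcut [-229.4867  125.3677]
offcut [-209.4102    8.8714]
spacer wrist foot front/back top [array([ 47.1671, -49.2613]), array([ 47.1739, -66.8009]), array([-33.7263, -65.8894]), array([-33.7454, -46.9132])]
board wrist [array([42.9329, 62.8114]), array([ 45.32  , -46.8794]), array([-44.7256, -47.5388]), array([-44.1696,  68.9159])]
t 12.13 tcp [ 0.5928 -0.0959  0.1439] jawyaw -1.8661 gap 0.602 F [-0.4697 -1.041  -1.066 ] axes
 [[-0.0022 -0.291  -0.9567]
 [ 0.0008 -0.9567  0.291 ]
 [-1.     -0.0001  0.0023]]
shift cm [ 6.4074 -7.1585  8.8565]
twist -0.00026419894181994863 other 3.141328454647973 q6 1.5197934355855458
```

```bash
python3 -m jog '{"linear":[[0,-1.5,3],[0,-3.5,6],[0,-6,8.9],[0,-7.2,8.9],[0,-7.2,8.9],[3,-7.2,8.9],[6,-7.2,8.9],[9,-7.2,8.9],[12,-7.2,8.9],[14,-7.2,8.9],[14.4,-7.2,8.9],[14.4,-7.2,8.9],[14.4,-7.2,8.9]],"twist":[0,0,0,0,0,0,0,0,0,0,0,0,0],"claw":[0,0,0,0,0,0,0,0,0,0,0,0,0]}' 40
python3 - <<'E'
from mv import *
from m2 import fr
rel([.5899,-.096,0.0],np.pi/2-.295);print(fr(manip.sense()["tcp_pos"]))
for n in ("wrist","side"):
    s=manip.snapshot(n);np.savez(n+"10.npz",**s)
    im=s["pixels"]
    if n=="side": im=cv2.resize(im[150:300,230:390],None,fx=4,fy=4,interpolation=cv2.INTER_CUBIC)[:600]
    cv2.imwrite("pics/%s10.png"%n,cv2.convertScaleAbs(im[:,:,::-1],alpha=1.6))
E
```

```text
t: 13.22
tcp_pos: [0.5304, -0.002, 0.0007]
tool_rot: [0.7, -0.104, -0.699, -0.104]
force: [0.7, 0.3, 1.0]
finger_gap: 0.5
t 13.22 tcp [ 0.5304 -0.002   0.0007] jawyaw -1.8663 gap 0.500 F [0.7209 0.3479 0.9622] axes
 [[ 0.0004 -0.2912 -0.9567]
 [-0.0002 -0.9567  0.2912]
 [-1.      0.0001 -0.0004]]
shift cm [ 0.0731  7.2579 -8.4284]
twist -0.0005131428203393185 other 3.141079510769454 q6 1.6518596619222106
[-78.254   14.0339]
```

View pics/side10.png

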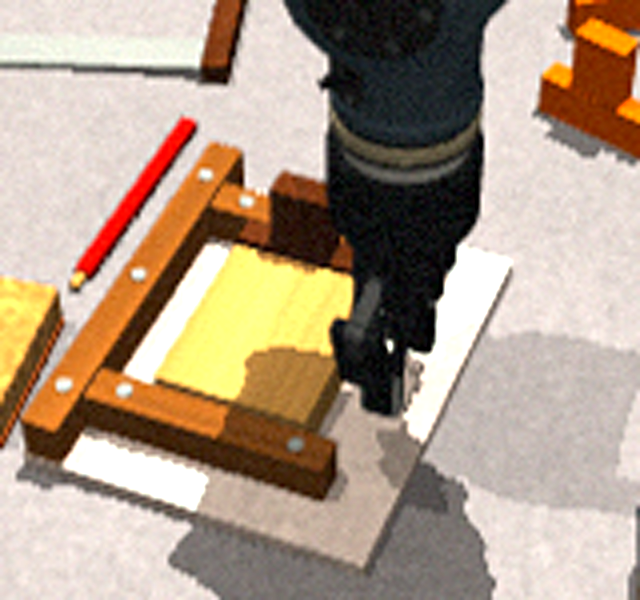

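View pics/wrist10.png

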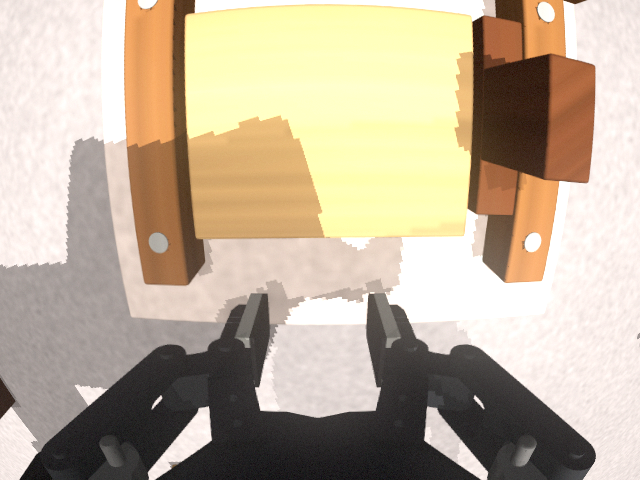

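```bash
python3 -m jog '{"linear":[[0.4,0,0],[0.7,0,0],[0.7,0,-0.4],[0.7,0,-0.8],[0.7,0,-1.2],[0.7,0,-1.5],[0.7,0,-1.8],[0.7,0,-2],[0.7,0,-2.2],[0.7,0,-2.4],[0.7,0,-2.6],[0.7,0,-2.8],[0.7,0,-3]],"twist":[0,0,0,0,0,0,0,0,0,0,0,0,0],"claw":[0,0,0,0,0,0,0,0,0,0,0,0,0]}' 40
python3 - <<'E'
from mv import *
from m2 import fr
rel([.5899,-.096,0.0],np.pi/2-.295);print(fr(manip.sense()["tcp_pos"]))
for n in ("wrist",):
    s=manip.snapshot(n);np.savez(n+"11.npz",**s)
    cv2.imwrite("pics/%s11.png"%n,cv2.convertScaleAbs(s["pixels"][:,:,::-1],alpha=1.6))
E
```

```text
t: 14.4
tcp_pos: [0.5569, -0.0097, -0.0064]
tool_rot: [-0.698, 0.104, 0.701, 0.104]
force: [-3.0, 1.0, 2.0]
finger_gap: 0.5
t 14.40 tcp [ 0.5569 -0.0097 -0.0064] jawyaw -1.8659 gap 0.500 F [-2.9853  1.0392  2.0235] axes
 [[-0.0031 -0.2909 -0.9568]
 [ 0.0007 -0.9568  0.2909]
 [-1.      0.0002  0.0032]]
shift cm [-0.6607  7.2925 -5.6688]
twist -0.0001321414340083038 other 3.141460512155785 q6 1.6477172260779398
[-50.7066  14.3429]
```

View pics/wrist11.png

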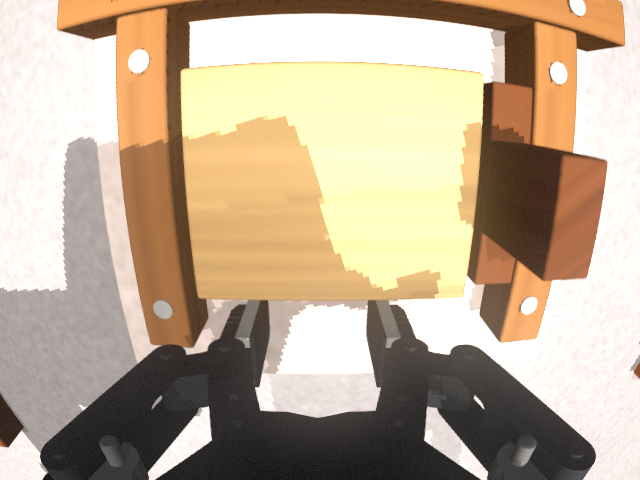

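```bash
python3 -m jog '{"linear":[[0,0,-0.2],[0,0,-0.4],[0,0,-0.6],[0,0,-0.8],[0,0,-1],[0,0,-1.2],[0,0,-1.4],[0,0,-1.6],[0,0,-1.8],[0,0,-2],[0,0,-2]],"twist":[0,0,0,0,0,0,0,0,0,0,0],"claw":[0,0,0,0,0,0,0,0,0,0,0]}' 40
python3 - <<'E'
from mv import *
from m2 import fr
rel([.5899,-.096,0.0],np.pi/2-.295);print(fr(manip.sense()["tcp_pos"]))
for n in ("wrist",):
    s=manip.snapshot(n);np.savez(n+"12.npz",**s)
    cv2.imwrite("pics/%s12.png"%n,cv2.convertScaleAbs(s["pixels"][:,:,::-1],alpha=1.6))
E
```

```text
t: 15.37
tcp_pos: [0.5783, -0.0163, -0.0062]
tool_rot: [0.7, -0.104, -0.699, -0.104]
force: [0.7, 0.5, 0.1]
finger_gap: 0.502
t 15.37 tcp [ 0.5783 -0.0163 -0.0062] jawyaw -1.8660 gap 0.502 F [0.737  0.4831 0.1226] axes
 [[ 0.0012 -0.291  -0.9567]
 [-0.0003 -0.9567  0.291 ]
 [-1.     -0.0001 -0.0013]]
shift cm [-0.618   7.2921 -3.4287]
twist -0.0002497152650287049 other 3.1413429383247644 q6 1.6449040984303698
[-28.2683  14.3415]
```

View pics/wrist12.png

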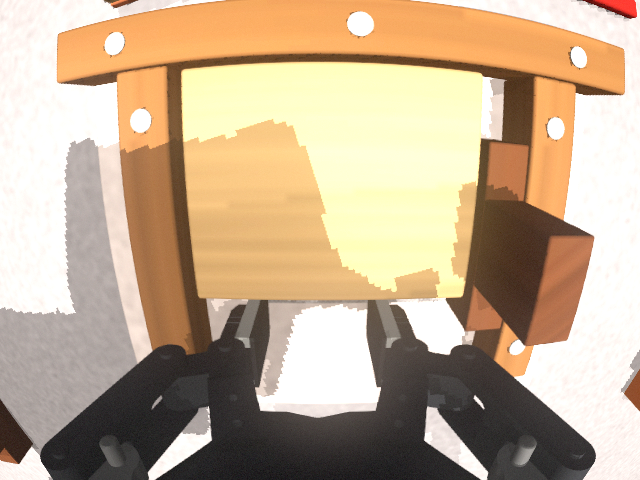

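```bash
python3 -m jog '{"linear":[[0,0,-0.1],[0,0,-0.2],[0,0,-0.3],[0,0,-0.4],[0,0,-0.4],[0,0,-0.4]],"twist":[0,0,0,0,0,0],"claw":[0,0,0,0,0,0]}' 40
python3 -c "
from mv import *
from m2 import fr
s=manip.sense();print(fr(s['tcp_pos']),s['force'])"
```

```text
t: 15.92
tcp_pos: [0.5804, -0.0169, -0.0063]
tool_rot: [-0.699, 0.104, 0.7, 0.104]
force: [-5.1, 1.5, 4.4]
finger_gap: 0.499
[-26.1241  14.3517] [-5.1159  1.5412  4.4183]
```

```bash
python3 -m jog '{"linear":[[0,0,-0.1],[0,0,-0.2],[0,0,-0.2],[0,0,-0.2],[0,0,-0.2],[0,0,-0.2],[0,0,-0.2]],"twist":[0,0,0,0,0,0,0],"claw":[0,0,0,0,0,0,0]}' 40
python3 - <<'E'
from mv import *
from m2 import fr
s=manip.sense();print(fr(s['tcp_pos']),s['force'])
for n in ("wrist","side","scene"):
    s=manip.snapshot(n);np.savez(n+"13.npz",**s)
    im=s["pixels"]
    if n=="scene": im=cv2.resize(im[205:315,235:375],None,fx=5,fy=5,interpolation=cv2.INTER_CUBIC)
    if n=="side": im=cv2.resize(im[150:270,230:370],None,fx=5,fy=5,interpolation=cv2.INTER_CUBIC)[:600]
    cv2.imwrite("pics/%s13.png"%n,cv2.convertScaleAbs(im[:,:,::-1],alpha=1.5))
s=manip.sense();print(fr(s['tcp_pos']),s['force'])
E
```

```text
t: 16.5
tcp_pos: [0.5803, -0.0169, -0.0065]
tool_rot: [-0.697, 0.104, 0.702, 0.104]
force: [-7.0, 1.1, 5.5]
finger_gap: 0.497
[-26.2332  14.315 ] [-6.9575  1.0579  5.4738]
[-26.2424  14.2997] [-7.0982  2.181   5.9891]
```

View pics/wrist13.png

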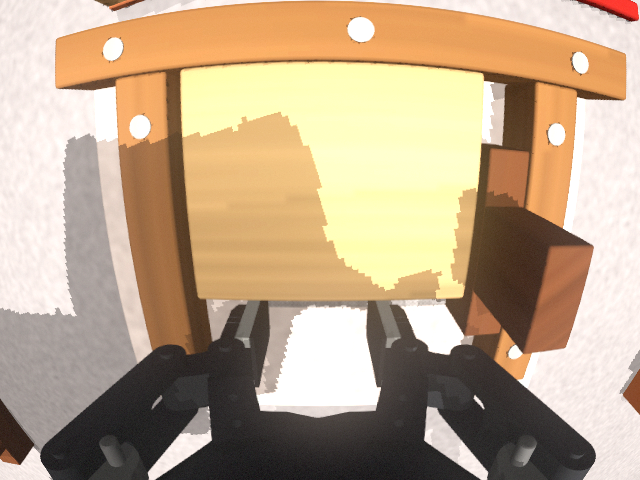

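View pics/scene13.png

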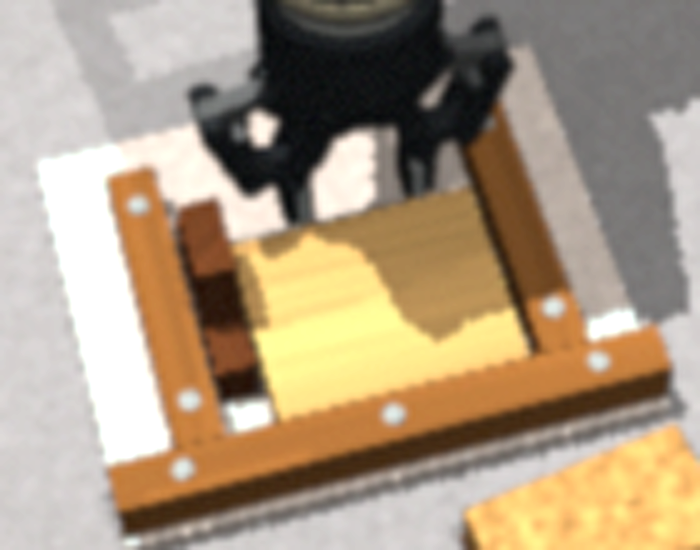

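View pics/side13.png

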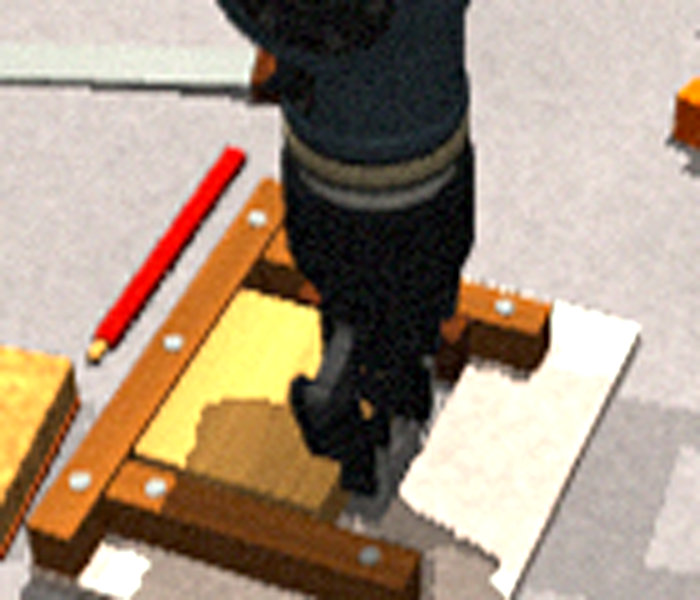

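Run:
```python
from mv import *
from m2 import fr
W=dict(np.load("wrist13.npz"));im=W["pixels"][40:130,150:550,::-1]
cv2.imwrite("pics/w13c.png",cv2.resize(im,None,fx=2,fy=4,interpolation=cv2.INTER_CUBIC))
for z,n,ps in [(.04,"board front",[(183,70),(330,61),(482,73)]),(.042,"fence inner",[(60,88),(622,100)]),(.04,"board rear",[(199,298),(463,297)]),(.04,"cheekR",[(166,75),(188,300)]),(.087,"tab top",[(524,207),(592,247),(566,350),(525,353)]),(.042,"foot front top",[(492,149),(528,150)])]:
    print(n,[fr(onz(W,*p,z,True)) for p in ps])
```

```text
board front [array([71.9222, 61.1927]), array([72.5303,  9.6663]), array([ 72.2151, -45.2597])]
fence inner [array([ 72.5954, 115.4185]), array([  72.5856, -116.3488])]
board rear [array([-16.0178,  61.7568]), array([-15.976, -46.026])]
cheekR [array([70.8095, 67.832 ]), array([-17.146 ,  66.7396])]
tab top [array([ 33.6683, -38.0714]), array([ 22.7174, -65.2621]), array([-12.9039, -66.8467]), array([-11.6637, -49.6554])]
foot front top [array([ 44.504 , -49.6741]), array([ 45.3809, -65.6326])]
```

View pics/w13c.png

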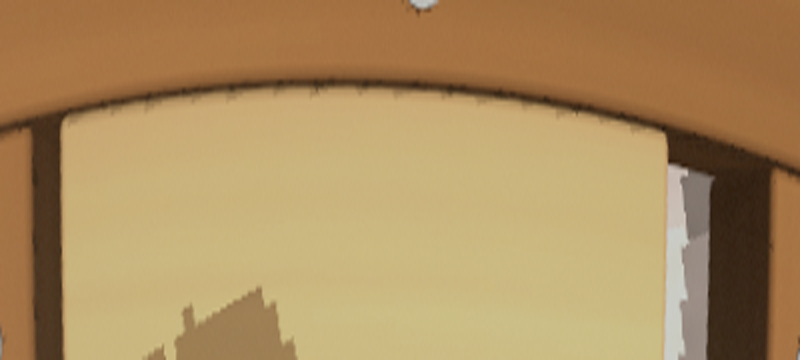

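The board is flush: its front face is at 72.2 mm against 72.6 mm for the fence line, and parallel to it. I'll hold briefly to check the push is steady, then hand in.

```bash
python3 -m jog '{"linear":[[0,0,0],[0,0,0],[0,0,0],[0,0,0],[0,0,0],[0,0,0],[0,0,0],[0,0,0],[0,0,0],[0,0,0],[0,0,0],[0,0,0]],"twist":[0,0,0,0,0,0,0,0,0,0,0,0],"claw":[0,0,0,0,0,0,0,0,0,0,0,0]}' 40
python3 -c "
from mv import *
from m2 import fr
s=manip.sense();print(s['t'],fr(s['tcp_pos']),s['force'],s['ft_torque'])
S=manip.snapshot('scene')['pixels'];A=np.load('scene0.npz')['pixels']
d=cv2.absdiff(S,A).max(2)
for n,(x,y) in dict(thick=(405,168),glue=(462,199),cork=(355,312),pencil=(278,328),square=(215,380),tape=(372,137),offcut=(303,172)).items(): print(n,d[y-12:y+12,x-12:x+12].mean())
"
```

```text
t: 17.65
tcp_pos: [0.5802, -0.0169, -0.0065]
tool_rot: [-0.697, 0.104, 0.702, 0.104]
force: [-6.5, 2.5, 6.2]
finger_gap: 0.504
17.65 [-26.27    14.3112] [-6.5033  2.5258  6.2237] [0.2638 1.086  0.0147]
thick 6.751736111111111
glue 7.107638888888889
cork 8.651041666666666
pencil 7.362847222222222
square 8.088541666666666
tape 7.956597222222222
offcut 101.31423611111111
```

```bash
python3 -c "
from mv import *
cv2.imwrite('pics/s14.png',manip.snapshot('scene')['pixels'][:,:,::-1])
im=manip.snapshot('side')['pixels'];cv2.imwrite('pics/d14.png',im[:,:,::-1])"
```

```text
(no output)
```

View pics/s14.png

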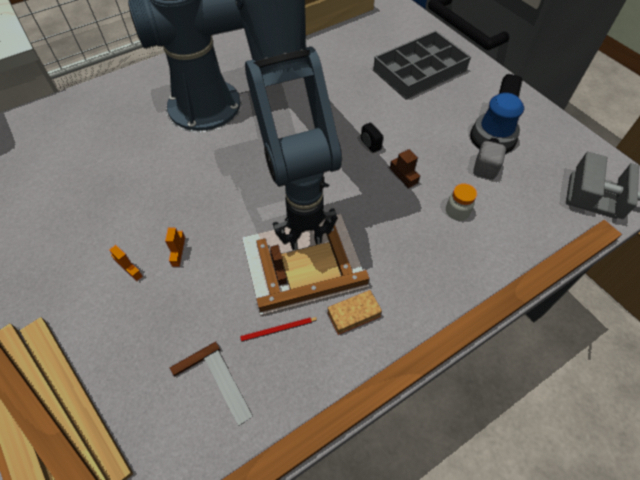

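View pics/d14.png

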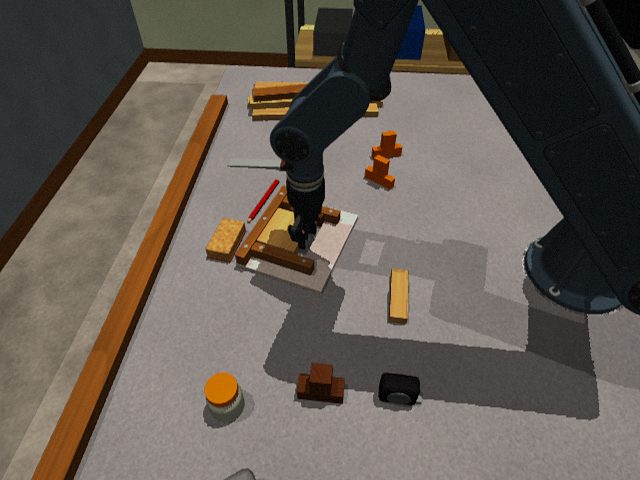

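The arm hides the offcut at (303,172) in the scene view. In the side view it sits at (399,295), unchanged. Everything else is in place, so I'm handing in.

```bash
python3 -c "
from station import manip
print(manip.sense()['force']);print(manip.sign_off())"
```

```text
[-7.54666387  2.36961118  5.76431405]
the job is handed in; nothing more can be done
None
```

The thin dark spacer stands in the wide gap (frame −y side), and the board is flush against the far fence with the open fingers still pressing it. I handed the job in at about 18 s; sign-off gives no verdict.

**What I did**
- **First grasp missed:** the fingers shut just above the spacer's tab. Three camera views showed the real fingertips 25–30 mm above the reported TCP. The spacer shifted less than about 1.5 mm.
- **Second grasp:** I went deeper and gripped the tab. I lowered the spacer into the gap until its foot touched the base (6.5 N at the expected height) and let go. The board had not visibly moved.
- **Push:** with the half-open fingers behind the board, I slid it forward about 25 mm until the fence stopped it.

**Last checks**
- **Board:** its front face measured 72.2 mm against 72.6 mm for the fence line in the wrist view, and parallel to it.
- **Push:** about 7 N along the push direction, steady for over a second. There was also about 6 N upward on the tool, which I did not explain; it may be friction on the board.
- **Spacer:** upright and released, centred at about x = +5, y = −58 mm in the frame.
- **Other items:** nothing else appears moved. In the scene view the arm hid the offcut, so its automatic comparison there failed (difference 101 against about 8 for the others). The side view showed it in its original place.

**Disagreement between cameras:** the side camera put the spacer about 3 mm off the scene and wrist estimates before insertion. I followed the scene and wrist views, and the spacer went in without contact forces.

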